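Unlock the hanging-bin store and put the bins on the rail

ROBOT

A 7-joint arm with a two-finger parallel gripper is mounted at the origin on the work surface. World frame = base frame: x ahead of the robot, y to its left, z up, the work surface at z = 0. Lengths are in m, angles in rad, forces in N, time in s.
With the tool pointing down it reaches from about 0.425 to 0.925 m from the base axis. Payload 6.8 kg.
Tool frame: the origin (TCP) lies on the centre line of the jaws, within the pads' length; the fingertips stand 8 mm ahead of it and the grasp point (between the pads) lies 11 mm behind it (bot.tips_ahead is the distance from the TCP to the fingertips, in m); z points along the fingers, y is the line along which they close (so a half turn about z gives the same grasp; the last joint's range is limited). The gripper opens to 85 mm and grips with 20 to 120 N. Pads are 22 mm wide; open, the fingers measure 114 mm over their backs; the gripper's body (76 mm by 85 mm) begins 54 mm behind the grasp point. The pads swing forward as they close: fully open they stand 13 mm farther back than shut.
Start: joints at [1.24, 0.477, 0.022, 1.555, -0.011, 1.109, -0.083], TCP at [0.149, -0.658, 0.239] pointing down, gripper open.
Joint ranges: [-2.96, 2.96], [-0.34, 2.1], [-1.41, 1.46], [0.24, 2.44], [-1.37, 4.51], [0.17, 1.92], [-2.96, 2.96]. Speed limits (rad/s): [2.39, 2.39, 3.14, 3.14, 3.14, 3.14, 3.14].

INTERFACE

Orientations are given as a unit quaternion [w, x, y, z].
In Python, from station import bot gives the robot as it stands.
- The arm moves only by the tool send_rows, never from a script. Its argument "deltas" is text: rows parted by semicolons, each of 4 numbers parted by spaces: the shift along the tool's x, y, z in m, then the turn about the tool's z in degrees. In form: x y z spin; .... A call has 1 to 5 rows; each row is the pose to reach, as a shift and turn from the pose commanded when the call began, along the tool's axes at that moment; what a row does not reach only later rows make up. A row lasts 1/10 s, in which the tool goes at most 50 mm and 8.59 degrees, less where a joint would pass 70% of its speed; a pose out of reach is approached as far as the arm can. A call with a gripper value outside its range is refused whole. "claw" is the opening, from 0 (shut) to 1 (fully open), set as the call begins (left out, the last holds). The fingers move at their own pace and stop on an object; "force" is the grip in N (left out, the last holds). Time passes only in rows, so rows that repeat a pose let the fingers close. It gives the time, the measured TCP pose, the force, the opening and the grip force at its end, in the units of the state.
- bot.get_obs(): the state, without advancing time (a new reading comes with each control period).
- bot.read_camera(name): name is "side" or "top"; returns a dict with "img" (400x640x3 uint8, red, green, blue), "depth" (400x640 float32, m along the optical axis (not along the pixel's ray), 0 where there is no reading), "fx", "fy", "cx", "cy" (pixels), "camera_from_world" (4x4, takes a point from world to camera coordinates). Camera axes: x right, y up, looking along -z (the intrinsics and any distortion apply to the point x, -y, -z); pixel columns grow to the right and rows downward; lengths in m; the calibration is good to about 2 mm. A picture is of the moment at which its call begins.
- bot.hand_in(): hands the job in; it is judged then, once.
Trained networks look in a picture, given as the dict that the camera call returned (one of the last four; its "shot" number tells which), for a name from the list of things; names that differ only in an ending like _2 or _b are one class to them, and where a whole thing is asked for, a point or a joint stands for the part that bears it (a point fixed in the world has none). Each returns a list of dicts, best first, with "confidence" (0 to 1); they miss things now and then, are a little off and sometimes report something else, mostly with a low value. They report only what shows in the picture. A call takes as long as a camera call. They do not tell look-alikes from the thing itself.
- bot.masks_of(picture, query): "mask" (400x640 bool, what is visible of it).
- bot.landmark_of(picture, query): "xyz" ([x, y, z] in m, in world coordinates, good to about 4 mm: a listed point, or the origin of a listed thing).
The state is a dict: "t": time; "q": joint angles; "joint_vel": joint speeds; "joint_torque": joint torques, N m; "eef_pos": TCP position; "tool_rot": TCP orientation; "contact_force": force on the tool from outside, world axes, zero at the start; "torque": the same for the moment, N m; "gripper_width": opening from 0.0 (shut) to 1.0 (fully open); "grasp_force": force on a finger pad.
Only numpy, scipy, OpenCV 4.12 (cv2) and the standard library are available. Lean on these libraries where they do the work, as an engineer would, in place of code of your own. Each camera call takes 0.05 s, during which the arm holds its last target. There are 200 camera calls.

TASK

Find out which of the four keys in the wooden rack turns the lock of the bin store: try them one after another without forcing any, use the one that fits to swing the retaining bar fully clear of the bins. Then hook all the bins on the half of the rail that is nearer to the lock, and only when all of them hang there slide them along the rail past the black band, so that all end up hanging wholly beyond it. In the end every key stands in the rack again (any slot) and the bar is still swung clear; do not move the bar except with a key in the lock, and leave the jar, the carton and the screwdriver alone.

Things in the scene. Friction and masses are not known exactly. Their poses are not given: they have to be found in the camera images.
- store: fixed green steel bin store. Origin on the bench under the lock's axis; a lock case (150 (x) x 76 (y) x 148 high) stands around it and an open tray (200 (x) wide, floor top 6 up, walls 4 thick and 30 high) runs from it along +y to y = 340. The bins stand in the tray
- latch (a joint): lock rotor (brass) with the steel retaining bar, turning about the keyhole's vertical axis; rad, grows clockwise seen from above. 0 (start 0 to 0.08): bar along the store's +y over the bins; end stop 1.4: bar towards the store's +x. Stays where left (friction 0.12 N m). A wrong key goes in fully but stops hard at 0.25 to 0.4; the fitting one turns to the end stop
- keyhole (a point): centre of the slot's mouth in the rotor's top face, 164 above the bench; turns with the rotor. Slot 43 along y x 11 along x, 3 mm chamfer. A key goes straight down, blade width along y, until its shoulder rests on this face (tip 66 below), and comes straight out near 0 or at the end stop
- bar_end (a point): free end of the retaining bar (bar 24 wide, 9 thick, underside 152 above the bench, 8 above the bins' tabs, reaching 275 from the keyhole axis)
- rack: fixed wooden key rack 60 (x) x 270 (y) x 72 high, origin under its centre on the bench; four upright slots at y = -99, -33, 33, 99, each 47 long (y) x 18 wide (x), 2 mm chamfer. A key stands in a slot with its shoulder on the rack's top (key tip 6 above the bench)
- key_a: steel key, 120 long, 340 g, upright; origin at the centre of the tip, z up. Blade 40 wide (y) x 8 thick (x), z = 0 to 66, cut to 8 wide at z = 0 to 12 (the four keys differ only in this); shoulder 58 (y) x 18 (x), z = 66 to 74; bow 44 wide (y) x 12 thick (x), z = 74 to 120, pinched across its 12 mm. Same after half a turn. Which key fits differs from start to start and cannot be seen
- key_b: steel key, 120 long, 340 g, upright; origin at the centre of the tip, z up. Blade 40 wide (y) x 8 thick (x), z = 0 to 66, cut to 8 wide at z = 12 to 24 (the four keys differ only in this); shoulder 58 (y) x 18 (x), z = 66 to 74; bow 44 wide (y) x 12 thick (x), z = 74 to 120, pinched across its 12 mm. Same after half a turn. Which key fits differs from start to start and cannot be seen
- key_c: steel key, 120 long, 340 g, upright; origin at the centre of the tip, z up. Blade 40 wide (y) x 8 thick (x), z = 0 to 66, cut to 8 wide at z = 24 to 36 (the four keys differ only in this); shoulder 58 (y) x 18 (x), z = 66 to 74; bow 44 wide (y) x 12 thick (x), z = 74 to 120, pinched across its 12 mm. Same after half a turn. Which key fits differs from start to start and cannot be seen
- key_d: steel key, 120 long, 340 g, upright; origin at the centre of the tip, z up. Blade 40 wide (y) x 8 thick (x), z = 0 to 66, cut to 8 wide at z = 36 to 48 (the four keys differ only in this); shoulder 58 (y) x 18 (x), z = 66 to 74; bow 44 wide (y) x 12 thick (x), z = 74 to 120, pinched across its 12 mm. Same after half a turn. Which key fits differs from start to start and cannot be seen
- bin_1: open steel bin with a hook, 300 g; origin under its floor's centre. Box 56 (x) x 50 (y) x 45; strap rises at x = -19 to -14; hook top z = 93 to 98 with a V seat below; lip at x = 14 to 19 down to z = 75 (all 50 wide): the mouth, z = 45 to 75, opens to +x, at the start away from the robot. Grip tab on top 10 (x) x 30 (y), z = 98 to 138, centred. Hung: origin 114 above the bench. Two or three of them in the tray
- bin_2: open steel bin with a hook, 300 g; origin under its floor's centre. Box 56 (x) x 50 (y) x 45; strap rises at x = -19 to -14; hook top z = 93 to 98 with a V seat below; lip at x = 14 to 19 down to z = 75 (all 50 wide): the mouth, z = 45 to 75, opens to +x, at the start away from the robot. Grip tab on top 10 (x) x 30 (y), z = 98 to 138, centred. Hung: origin 114 above the bench. Two or three of them in the tray
- bin_3: open steel bin with a hook, 300 g; origin under its floor's centre. Box 56 (x) x 50 (y) x 45; strap rises at x = -19 to -14; hook top z = 93 to 98 with a V seat below; lip at x = 14 to 19 down to z = 75 (all 50 wide): the mouth, z = 45 to 75, opens to +x, at the start away from the robot. Grip tab on top 10 (x) x 30 (y), z = 98 to 138, centred. Hung: origin 114 above the bench. Two or three of them in the tray
- rail: fixed rail: round steel bar of 12 mm diameter along its y, from y = -190 to 190, axis 200 above the bench, on a post of 16 mm diameter at each end (y = +-195). Origin on the bench under its middle. Its +y half is the one nearer to the lock; its +x points away from the robot
- band (a point): centre of the black band, 12 mm wide, painted round the middle of the rail (y = 0); it does not stick out
- jar: bystander: glass jar, 64 diameter, 80 high, origin under its centre
- carton: bystander: small cardboard box 70 x 50 x 40 high, origin under its centre
- driver: bystander: screwdriver lying on the bench
Things that resemble listed ones, but are neither listed nor needed, are in the scene too. What is shaped like the key_a but blue or orange is not meant.

How it is judged:
On the way, in this order (a step that is already met when the one before it is completed fails the run):
1. the bar is swung clear (latch above 1.2 rad) with a key seated in the lock (value of joint latch above 1.2 rad and ((horizontal distance between key_a and keyhole below 0.012 m and z of key_a in the frame of keyhole below -0.055 m) or (horizontal distance between key_b and keyhole below 0.012 m and z of key_b in the frame of keyhole below -0.055 m) or (horizontal distance between key_c and keyhole below 0.012 m and z of key_c in the frame of keyhole below -0.055 m) or (horizontal distance between key_d and keyhole below 0.012 m and z of key_d in the frame of keyhole below -0.055 m))), for 0.1 s.
2. all the bins hang from the rail at the same time on the lock's side of the band (z of bin_1 in the frame of rail between 0.095 and 0.125 m and x of bin_1 in the frame of rail between -0.03 and 0.03 m and angle between each of bin_1, bin_2, bin_3's own z axis and vertical below 0.3 rad and y of each of bin_1, bin_2, bin_3 in the frame of rail above 0.005 m and z of bin_2 in the frame of rail between 0.095 and 0.125 m and x of bin_2 in the frame of rail between -0.03 and 0.03 m and z of bin_3 in the frame of rail between 0.095 and 0.125 m and x of bin_3 in the frame of rail between -0.03 and 0.03 m), for 0.2 s.
At the end, for the whole second after the job is handed in: latch above 1.15 rad; the four keys stand in the rack (tip within 10 mm of seated height, tilt under 0.2 rad); every bin hangs at rest on the rail (within 18 mm of its hung height, tilt under 0.3 rad), its middle over 15 mm past the band's middle, on the side away from the lock (value of joint latch above 1.15 rad and z of key_a in the frame of rack between -0.005 and 0.016 m and x of key_a in the frame of rack between -0.015 and 0.015 m and y of key_a in the frame of rack between -0.12 and 0.12 m and angle between each of key_a, key_b, key_c, key_d's own z axis and vertical below 0.2 rad and linear speed of each of key_a, key_b, key_c, key_d below 0.03 m/s and z of key_b in the frame of rack between -0.005 and 0.016 m and x of key_b in the frame of rack between -0.015 and 0.015 m and y of key_b in the frame of rack between -0.12 and 0.12 m and z of key_c in the frame of rack between -0.005 and 0.016 m and x of key_c in the frame of rack between -0.015 and 0.015 m and y of key_c in the frame of rack between -0.12 and 0.12 m and z of key_d in the frame of rack between -0.005 and 0.016 m and x of key_d in the frame of rack between -0.015 and 0.015 m and y of key_d in the frame of rack between -0.12 and 0.12 m and z of bin_1 in the frame of rail between 0.095 and 0.125 m and x of bin_1 in the frame of rail between -0.03 and 0.03 m and angle between each of bin_1, bin_2, bin_3's own z axis and vertical below 0.3 rad and y of each of bin_1, bin_2, bin_3 in the frame of rail below -0.015 m and linear speed of each of bin_1, bin_2, bin_3 below 0.1 m/s and z of bin_2 in the frame of rail between 0.095 and 0.125 m and x of bin_2 in the frame of rail between -0.03 and 0.03 m and z of bin_3 in the frame of rail between 0.095 and 0.125 m and x of bin_3 in the frame of rail between -0.03 and 0.03 m); the robot touches nothing.
It fails at once if a key that does not turn is forced or crushed (over 700 N between fingers and key) (contact force between the fingers and key_a above 700 N or contact force between the fingers and key_b above 700 N or contact force between the fingers and key_c above 700 N or contact force between the fingers and key_d above 700 N).
It fails at once if the bar is moved (latch between 0.6 and 1.1 rad) with no key in the lock (value of joint latch between 0.6 and 1.1 rad and not ((horizontal distance between key_a and keyhole below 0.012 m and z of key_a in the frame of keyhole below -0.055 m) or (horizontal distance between key_b and keyhole below 0.012 m and z of key_b in the frame of keyhole below -0.055 m) or (horizontal distance between key_c and keyhole below 0.012 m and z of key_c in the frame of keyhole below -0.055 m) or (horizontal distance between key_d and keyhole below 0.012 m and z of key_d in the frame of keyhole below -0.055 m))).
It fails at once if the jar is moved by more than 40 mm (distance of jar from where it was at the start of the episode above 0.04 m).
It fails at once if the carton is moved by more than 40 mm (distance of carton from where it was at the start of the episode above 0.04 m).
It fails at once if the screwdriver is moved by more than 40 mm (distance of driver from where it was at the start of the episode above 0.04 m).
Of bin_1, bin_2, bin_3 only 2 to 3 are there at a start; the rules pass over those that are not, and their reading is None.
At some moment in a run one of bin_1, bin_2, bin_3 may be knocked a few centimetres aside while the robot is not near it.
It also fails if it takes over 210 s, if anything falls off the work surface, if the arm or the gripper's body presses on something with over 40 N, if the wrist force passes 120 N, or if a joint passes its speed limit or range.

## Working session

There is one attempt and no reset: what is moved stays moved. The work goes in short steps, Python scripts to look and compute and a tool call to move; the robot and the scene stay as the last step left them, time stands still between calls to the robot, and variables do not carry over. Pictures are saved under pics/ and viewed, at most 14 in all, crops included, and the job is handed in when it is done.

Besides the shell and the picture viewer there is one more tool, called after "Emit:" as name(argument=value, ...) on one line, values as JSON. send_rows: Moves the arm, as the interface text tells. Its arguments: {"type":"object","properties":{"deltas":{"type":"string"},"claw":{"type":"number"},"force":{"type":"number"}},"required":["deltas"]}

```bash
ls; mkdir -p pics
cat > h.py <<'E'
from station import bot
import numpy as np, cv2
def px2w(c,u,v,d=None):
    d=c["depth"][int(v),int(u)] if d is None else d
    p=np.array([(u-c["cx"])/c["fx"]*d,-(v-c["cy"])/c["fy"]*d,-d,1])
    return (np.linalg.inv(c["camera_from_world"])@p)[:3]
def cloud(c):
    v,u=np.mgrid[:400,:640];d=c["depth"]
    p=np.stack([(u-c["cx"])/c["fx"]*d,-(v-c["cy"])/c["fy"]*d,-d,np.ones_like(d)],-1)
    return (p@np.linalg.inv(c["camera_from_world"]).T)[...,:3]
def save(c,n): cv2.imwrite("pics/"+n,cv2.cvtColor(c["img"],cv2.COLOR_RGB2BGR))
E
python3 - <<'E'
from h import *
for n in("side","top"):
    c=bot.read_camera(n);save(c,n+"0.png");print(n,[k for k in c],c["fx"],np.round(np.linalg.inv(c["camera_from_world"])[:3],3).tolist())
    for q in("store","keyhole","bar_end","rack","key_a","bin_1","rail","band","jar","carton","driver"):
        print(q,[(round(r["confidence"],2),np.round(r["xyz"],3).tolist()) for r in bot.landmark_of(c,q)])
print(bot.get_obs())
E
```

```text
pics
side ['img', 'depth', 'fx', 'fy', 'cx', 'cy', 'camera_from_world', 'shot'] 435.01954163206267 [[0.625, -0.508, 0.593, 1.269], [0.781, 0.393, -0.486, -0.503], [0.013, 0.767, 0.642, 0.909]]
store []
keyhole [(0.17, [0.538, 0.289, 0.007])]
bar_end [(0.63, [0.574, 0.391, 0.157]), (0.21, [0.443, -0.158, 0.001])]
rack [(0.8, [0.443, -0.159, 0.001])]
key_a [(0.91, [0.341, -0.099, 0.004]), (0.89, [0.445, -0.129, 0.006]), (0.86, [0.434, -0.192, 0.009]), (0.7, [0.43, -0.252, 0.009]), (0.69, [0.33, -0.22, 0.0]), (0.67, [0.453, -0.057, 0.001])]
bin_1 [(0.84, [0.541, 0.288, 0.008]), (0.82, [0.55, 0.208, 0.009]), (0.6, [0.456, -0.06, 0.002]), (0.26, [0.771, -0.096, 0.001])]
rail []
band [(0.75, [0.593, -0.197, 0.2])]
jar [(0.93, [0.738, 0.05, -0.005]), (0.51, [0.453, -0.06, 0.002])]
carton [(0.67, [0.769, -0.095, 0.004])]
driver [(0.73, [0.758, -0.291, -0.004])]
top ['img', 'depth', 'fx', 'fy', 'cx', 'cy', 'camera_from_world', 'shot'] 398.4566815649893 [[0.005, 0.999, -0.054, 0.491], [-1.0, 0.004, -0.016, 0.045], [-0.016, 0.054, 0.998, 1.085]]
store [(0.81, [0.541, 0.114, -0.002])]
keyhole [(
[... 616 characters left out ...]
ray([ 1.23988928,  0.477006  ,  0.02235625,  1.55540436, -0.01150135,
        1.10931057, -0.08312133]), 'joint_vel': array([-0.00075909, -0.00135764, -0.00030634, -0.00170341, -0.0002933 ,
        0.00067087, -0.00083721]), 'joint_torque': array([ 4.88946098e-04, -5.96324372e+01,  1.60650931e+00, -2.81542271e+01,
        1.24570230e-02,  1.41134737e-03,  2.48387687e-05]), 'eef_pos': array([ 0.14918819, -0.65831611,  0.23930118]), 'tool_rot': array([-3.42303234e-06,  9.93801277e-01,  1.11171140e-01,  1.69653647e-05]), 'contact_force': array([0.11973338, 0.90225203, 0.16499799]), 'torque': array([ 0.03392997, -0.01454479,  0.03848262]), 'grasp_force': 0.0, 'gripper_width': 0.9987551717006139}
```

View pics/side0.png

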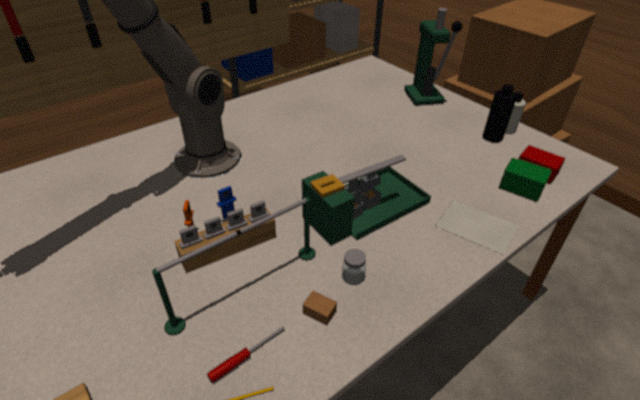

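View pics/top0.png

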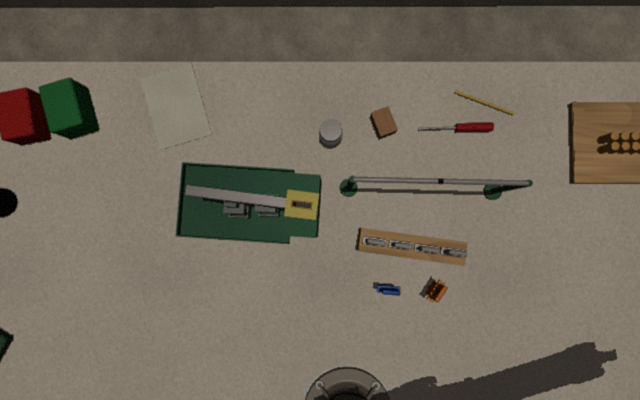

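The side view shows four grey keys in the rack at (190,235), (213,227), (236,216) and (260,208). The look-alikes are the blue key (226,205) and the orange key (188,213), both standing loose. The top view shows the keys at (376,241), (402,245), (428,249) and (455,252), the keyhole at (302,204), the rail from (350,180) to (530,183) with its band at (440,181), and two bins at (236,210) and (267,207). I choose the grey keys in the rack. Next I'll measure them and check with one close crop.

Run:
```python
from h import *
from scipy import ndimage
c=bot.read_camera("top");P=cloud(c);im=c["img"]
def comps(m,name,mn=6):
    l,n=ndimage.label(m)
    for i in range(1,n+1):
        k=l==i
        if k.sum()<mn: continue
        q=P[k];r=cv2.minAreaRect((q[:,:2]*1000).astype(np.float32));v,u=np.nonzero(k)
        e,V=np.linalg.eigh(np.cov(q[:,:2].T)) ;d=V[:,1]*np.sign(V[1,1])
        print(name,k.sum(),"px",u.mean().round(),v.mean().round(),"mean",q.mean(0).round(4),"rect c",np.round(r[0],1),np.round(r[1],1),"yaw",round(np.arctan2(-d[0],d[1]),3))
x,y,z=P[...,0],P[...,1],P[...,2]
comps((z>.112)&(z<.135)&(x<.5)&(x>.38)&(y<0)&(y>-.35),"keytop")
comps((z>.062)&(z<.08)&(x<.5)&(x>.38)&(y<0)&(y>-.35),"rack",100)
comps((z>.185)&(z<.22)&(x>.5)&(x<.65)&(y<.02),"rail")
comps((z>.145)&(z<.18)&(x>.45)&(y>.05)&(y<.42),"lock/bar")
comps((z>.08)&(z<.15)&(x>.45)&(y>.15)&(y<.42),"bins")
comps((z>.02)&(z<.045)&(x>.4)&(x<.72)&(y>.05)&(y<.5),"traywall")
m=(im.max(-1)<50)&(z>.15)&(x>.5)&(y<0)
comps(m,"band",3)
s=bot.read_camera("side")
a=cv2.resize(c["img"][150:260,170:480],None,fx=2.5,fy=2.5,interpolation=3)
b=cv2.resize(s["img"][140:280,160:440],None,fx=2.5,fy=2.5,interpolation=3)
a=np.clip(a.astype(float)*1.6,0,255).astype('uint8');b=np.clip(b.astype(float)*1.6,0,255).astype('uint8')
w=max(a.shape[1],b.shape[1]);o=np.zeros((a.shape[0]+b.shape[0],w,3),'uint8');o[:a.shape[0],:a.shape[1]]=a;o[a.shape[0]:,:b.shape[1]]=b
o=o[:, :800];o=cv2.resize(o,None,fx=.95,fy=.95);cv2.imwrite("pics/crop.png",o[...,::-1])
```

```text
keytop 91 px 376.0 242.0 mean [ 0.4539 -0.0625  0.1239] rect c [453.9 -62.6] [41.5 12.1] yaw -0.14
keytop 95 px 403.0 245.0 mean [ 0.4458 -0.1278  0.1238] rect c [ 445.5 -128.5] [42.8 12. ] yaw -0.119
keytop 96 px 430.0 249.0 mean [ 0.4367 -0.1914  0.1239] rect c [ 436.3 -192.6] [43.  12.2] yaw -0.127
keytop 96 px 457.0 252.0 mean [ 0.4294 -0.2564  0.1238] rect c [ 429.2 -257.4] [41.8 12.1] yaw -0.129
rack 2042 px 412.0 246.0 mean [ 0.4413 -0.1593  0.0717] rect c [ 440.9 -161.9] [271.4  60.1] yaw -0.133
rail 1007 px 441.0 181.0 mean [ 0.5921 -0.1988  0.2039] rect c [ 591.6 -196.9] [403.9  16.1] yaw -0.019
lock/bar 2892 px 278.0 202.0 mean [0.5474 0.1688 0.1561] rect c [548.5 232.1] [313.  149.9] yaw -0.134
bins 255 px 233.0 207.0 mean [0.5362 0.2841 0.1117] rect c [537.3 286.1] [51.1 30.5] yaw -0.043
bins 138 px 264.0 208.0 mean [0.5342 0.2096 0.1051] rect c [535.5 208.5] [49.7 17.4] yaw -0.054
bins 45 px 285.0 227.0 mean [0.4887 0.1524 0.147 ] rect c [491.6 152.8] [44.7  5.2] yaw 1.54
traywall 15 px 325.0 144.0 mean [0.7099 0.0617 0.0319] rect c [710.2  62. ] [24.8  3. ] yaw -0.498

[... 184 characters left out ...]
21.7] yaw 1.482
traywall 31 px 249.0 210.0 mean [0.5321 0.262  0.0315] rect c [532.4 262. ] [ 1.5 37.8] yaw 1.53
traywall 13 px 278.0 210.0 mean [0.532  0.184  0.0336] rect c [530.1 184.1] [ 0.6 21.9] yaw 1.555
traywall 41 px 267.0 213.0 mean [0.524  0.2142 0.0289] rect c [524.7 211.2] [ 5.8 40.9] yaw -0.033
traywall 34 px 238.0 214.0 mean [0.5203 0.292  0.0283] rect c [520.3 290.9] [ 3.1 38.6] yaw 0.01
band 24 px 440.0 181.0 mean [ 0.5915 -0.1964  0.2049] rect c [ 591.6 -196.5] [10.7  8.9] yaw -0.844
band 8 px 352.0 183.0 mean [ 0.5892 -0.0035  0.1804] rect c [589.7  -4.2] [1.1 7.1] yaw 0.352
band 24 px 519.0 186.0 mean [ 0.5836 -0.3814  0.1781] rect c [ 584.7 -373. ] [31.9  4.3] yaw -0.014
```

View pics/crop.png

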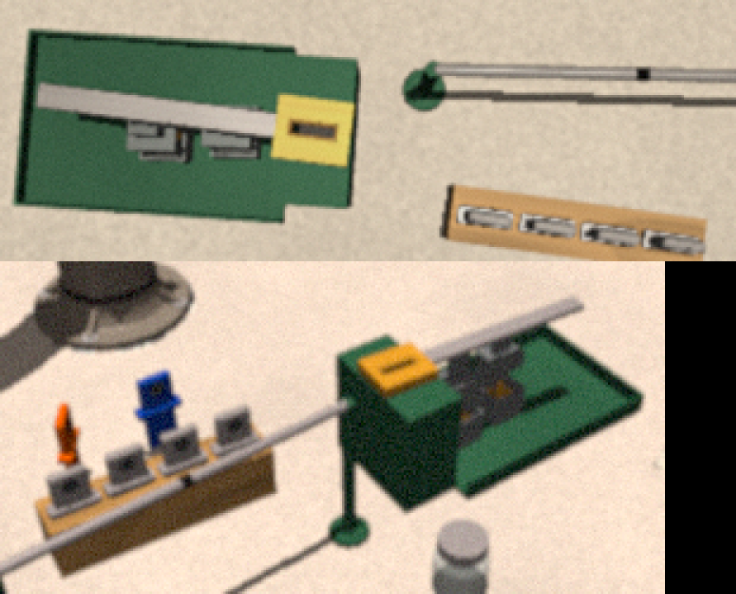

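The crop confirms four grey keys in the rack, the blue and orange ones standing apart behind it, the slot at crop (312,128), and two bins beside the bar at crop (155,135) and (230,140).

Run:
```python
from h import *
c=bot.read_camera("top");im=c["img"].astype(float)
M=c["camera_from_world"];Mi=np.linalg.inv(M)
def onplane(u,v,z):
    d=Mi[:3,:3]@np.array([(u-c["cx"])/c["fx"],-(v-c["cy"])/c["fy"],-1]);o=Mi[:3,3]
    return o+d*(z-o[2])/d[2]
hsv=cv2.cvtColor(c["img"],cv2.COLOR_RGB2HSV)
y=((hsv[...,0]>15)&(hsv[...,0]<35)&(hsv[...,1]>120)&(hsv[...,2]>80)).astype('uint8');y[:,:280]=0;y[:,325:]=0;y[:185]=0;y[225:]=0
ct=max(cv2.findContours(y,0,1)[0],key=cv2.contourArea)
hull=cv2.convexHull(ct);print(cv2.minAreaRect(hull))
m=np.zeros_like(y);cv2.fillPoly(m,[hull],1);m=cv2.erode(m,np.ones((5,5)))
g=im.mean(-1);med=np.median(g[m>0]);w=np.clip(med-g-15,0,None)*m
v,u=np.mgrid[:400,:640];Q=np.array([onplane(a,b,.164)[:2] for a,b in zip(u[w>0],v[w>0])]);W=w[w>0]
mu=(Q*W[:,None]).sum(0)/W.sum();C=np.cov(Q.T,aweights=W);e,V=np.linalg.eigh(C);d=V[:,1]*np.sign(V[1,1])
print("slot",mu,"yaw",np.arctan2(-d[0],d[1]),np.sqrt(12*e), med)
B=onplane(*cv2.minAreaRect(hull)[0],.164);print("plate",B,[onplane(*p,.164)[:2].round(4).tolist() for p in cv2.boxPoints(cv2.minAreaRect(hull))])
# bar
P=cloud(c);k=(P[...,2]>.152)&(P[...,2]<.172)&(P[...,1]>.18)&(P[...,1]<.42)&(P[...,0]>.48)&(P[...,0]<.65)
q=P[k][:,:2];e,V=np.linalg.eigh(np.cov(q.T));d=V[:,1]*np.sign(V[1,1]);print("bar",q.mean(0),np.arctan2(-d[0],d[1]),np.ptp(q,axis=0))
# store yaw from tray outer edges
for n in("store",):
    r=bot.masks_of(c,n)[0]["mask"];k=r&(P[...,2]<.04)&(P[...,2]>.02);print(cv2.minAreaRect((P[k][:,:2]*1000).astype(np.float32)))
```

```text
((301.3234558105469, 204.52044677734375), (31.903663635253906, 26.81632423400879), 7.4314093589782715)
slot [0.54109261 0.11498199] yaw -0.11318733980977941 [0.01368717 0.0466667 ] 109.33333333333333
plate [0.54030304 0.11347134 0.164     ] [[0.5141, 0.1539], [0.5759, 0.1465], [0.5666, 0.0729], [0.5049, 0.0806]]
bar [0.56193075 0.28251215] -0.12451793072011864 [0.04638106 0.20775181]
((550.6454467773438, 265.2031555175781), (379.6317443847656, 200.65225219726562), 86.3909912109375)
```

```bash
cat >> h.py <<'E'
def pose():
    o=bot.get_obs();w,x,y,z=o["tool_rot"]
    ya=np.array([2*(x*y-w*z),1-2*(x*x+z*z)]) # tool y axis, world xy
    return np.array([*o["eef_pos"],np.degrees(np.arctan2(ya[1],ya[0]))])
def plan(wps,start=None,step=.045,turn=8,hold=1):
    """wps: (x,y,z,angle of tool y in deg). Prints rows for calls of <=5 rows."""
    cur=np.array(pose() if start is None else start,float);rows=[]
    p=cur.copy()
    for w in wps:
        w=np.array(w,float);n=int(max(1,np.ceil(max(np.linalg.norm(w[:3]-p[:3])/step,abs(w[3]-p[3])/turn))))
        rows+=[p+(w-p)*i/n for i in range(1,n+1)];p=w
    rows+=[p]*hold
    for i in range(0,len(rows),5):
        t=np.radians(cur[3]);Y=np.array([np.cos(t),np.sin(t)]);X=np.array([-np.sin(t),np.cos(t)]);o=[]
        for r in rows[i:i+5]:
            d=r-cur;o.append("%.3f %.3f %.3f %.1f"%(d[:2]@X,d[:2]@Y,-d[2],-d[3]))
        print("; ".join(o));cur=rows[min(i+4,len(rows)-1)]
A=-7.1
E
python3 - <<'E'
from h import *
print(pose())
plan([(.4,-.46,.239,-45),(.446,-.0625-.0,.239,A) if 0 else (.4540,-.0625,.239,A)])
E
```

```text
[  0.1491732   -0.65833683   0.2393052  -77.23654565]
0.036 -0.017 0.000 -4.0; 0.072 -0.035 0.000 -8.1; 0.108 -0.052 0.000 -12.1; 0.144 -0.069 0.000 -16.1; 0.180 -0.086 0.000 -20.1
0.040 -0.004 0.000 -4.0; 0.080 -0.008 0.000 -8.1; 0.119 -0.011 0.000 -12.1; 0.148 -0.045 0.000 -16.3; 0.177 -0.079 0.000 -20.5
0.039 -0.022 -0.000 -4.2; 0.078 -0.043 -0.000 -8.4; 0.117 -0.065 -0.000 -12.6; 0.156 -0.086 -0.000 -16.8; 0.195 -0.108 -0.000 -21.1
0.044 -0.006 -0.000 -4.2; 0.088 -0.012 -0.000 -8.4; 0.088 -0.012 -0.000 -8.4
```

Emit:
send_rows(deltas="0.036 -0.017 0 -4; 0.072 -0.035 0 -8; 0.108 -0.052 0 -12; 0.144 -0.069 0 -16; 0.180 -0.086 0 -20", claw=0.6, force=60)

```text
t: 1.9
eef_pos: [0.3068, -0.5336, 0.2395]
tool_rot: [0.0, 0.959, 0.283, 0.0]
contact_force: [0.1, -1.1, -0.1]
gripper_width: 0.598
grasp_force: 0.0
```

Emit:
send_rows(deltas="0.040 -0.004 0 -4; 0.080 -0.008 0 -8; 0.119 -0.011 0 -12; 0.148 -0.045 0 -16.3; 0.177 -0.079 0 -20.5")

```text
t: 2.4
eef_pos: [0.4128, -0.3709, 0.2392]
tool_rot: [0.0, 0.893, 0.45, 0.0]
contact_force: [0.1, 1.0, -0.3]
gripper_width: 0.603
grasp_force: 0.0
```

Emit:
send_rows(deltas="0.039 -0.022 0 -4.2; 0.078 -0.043 0 -8.4; 0.117 -0.065 0 -12.6; 0.156 -0.086 0 -16.8; 0.195 -0.108 0 -21")

```text
t: 2.9
eef_pos: [0.442, -0.15, 0.2397]
tool_rot: [0.001, 0.796, 0.605, 0.0]
contact_force: [0.9, 0.2, -0.9]
gripper_width: 0.599
grasp_force: 0.0
```

Emit:
send_rows(deltas="0.044 -0.006 0 -4.2; 0.088 -0.012 0 -8.4; 0.088 -0.012 0 -8.4; 0.088 -0.012 0 -8.4")

```text
t: 3.3
eef_pos: [0.4544, -0.063, 0.2395]
tool_rot: [0.0, 0.75, 0.661, 0.0]
contact_force: [-0.2, -0.2, -0.7]
gripper_width: 0.601
grasp_force: 0.0
```

Run:
```python
from h import *
print(pose(),bot.get_obs()["q"],bot.get_obs()["contact_force"])
plan([(.4540,-.0625,.239,A),(.4540,-.0625,.097,A)])
```

```text
[ 0.45436113 -0.06301171  0.23952745 -7.22411811] [ 0.50069765  0.15920845 -0.54503102  2.02151949  0.09928746  0.9854462
 -0.21973594] [-0.23291643 -0.15674484 -0.68011996]
0.000 -0.000 0.001 -0.1; 0.000 -0.000 0.036 -0.1; 0.000 -0.000 0.072 -0.1; 0.000 -0.000 0.107 -0.1; 0.000 -0.000 0.143 -0.1
0.000 0.000 -0.000 -0.0
```

Emit:
send_rows(deltas="0 0 0.036 0; 0 0 0.072 0; 0 0 0.107 0; 0 0 0.142 0; 0 0 0.142 0")

```text
t: 3.8
eef_pos: [0.4508, -0.0653, 0.0937]
tool_rot: [-0.003, 0.752, 0.659, -0.003]
contact_force: [-0.4, 0.1, 1.3]
gripper_width: 0.601
grasp_force: 0.0
```

Emit:
send_rows(deltas="0 0 0 0; 0 0 0 0; 0 0 0 0; 0 0 0 0; 0 0 0 0", claw=0, force=60)

```text
t: 4.3
eef_pos: [0.4552, -0.0642, 0.0989]
tool_rot: [0.001, 0.751, 0.66, 0.001]
contact_force: [-2.6, -1.4, 7.1]
gripper_width: 0.13
grasp_force: 60.2
```

Emit:
send_rows(deltas="0 0 0 0; 0 0 -0.02 0; 0 0 -0.02 0")

```text
t: 4.6
eef_pos: [0.4558, -0.0638, 0.1194]
tool_rot: [0.002, 0.751, 0.66, 0.001]
contact_force: [0.3, 1.1, -4.0]
gripper_width: 0.133
grasp_force: 59.3
```

Run:
```python
from h import *
print(pose(),bot.get_obs()["contact_force"],bot.get_obs()["gripper_width"])
c=bot.read_camera("side");print([(round(r["confidence"],2),np.round(r["xyz"],3).tolist()) for r in bot.landmark_of(c,"key_a")])
plan([(.4540,-.0625,.290,A),(.5411,.115,.29,A)],hold=2)
```

```text
[ 0.45582623 -0.06376039  0.11940668 -7.35123012] [ 0.34602606  1.10543463 -3.97810678] 0.13319791080736526
[(0.76, [0.443, -0.13, 0.012]), (0.64, [0.458, -0.06, 0.024]), (0.62, [0.737, 0.051, -0.001]), (0.57, [0.427, -0.256, 0.009]), (0.56, [0.338, -0.099, 0.003]), (0.54, [0.432, -0.191, 0.009]), (0.46, [0.33, -0.223, 0.0])]
0.000 -0.000 -0.043 -0.1; 0.001 -0.000 -0.086 -0.1; 0.001 -0.001 -0.129 -0.2; 0.001 -0.001 -0.172 -0.3; 0.039 0.012 -0.172 -0.3
0.037 0.013 -0.000 -0.0; 0.075 0.026 -0.000 -0.0; 0.112 0.039 -0.000 -0.0; 0.150 0.052 -0.000 -0.0; 0.150 0.052 -0.000 -0.0
0.000 0.000 -0.000 -0.0
```

Emit:
send_rows(deltas="0 0 -0.04 0; 0 0 -0.085 0; 0 0 -0.128 0; 0 0 -0.17 0; 0 0 -0.17 0")

```text
t: 5.2
eef_pos: [0.4573, -0.0636, 0.2921]
tool_rot: [0.004, 0.751, 0.66, 0.003]
contact_force: [0.8, 0.9, -3.3]
gripper_width: 0.135
grasp_force: 59.9
```

Emit:
send_rows(deltas="0.037 0.013 0 0; 0.075 0.026 0 0; 0.112 0.039 0 0; 0.150 0.052 0 0; 0.187 0.064 0 0")

```text
t: 5.7
eef_pos: [0.5414, 0.1147, 0.285]
tool_rot: [-0.001, 0.751, 0.66, -0.001]
contact_force: [0.1, -0.0, -3.2]
gripper_width: 0.133
grasp_force: 59.7
```

Emit:
send_rows(deltas="0 0 0 0; 0 0 0 0; 0 0 0 0; 0 0 0 0; 0 0 0 0")

```text
t: 6.2
eef_pos: [0.5414, 0.1124, 0.2871]
tool_rot: [0.0, 0.751, 0.66, -0.0]
contact_force: [-0.5, -0.2, -3.3]
gripper_width: 0.134
grasp_force: 59.9
```

```bash
cat >> h.py <<'E'
def keyhold():
    "key in hand: bow/shoulder centre from both cameras"
    x,y,zz,a=pose()
    for n in("top","side"):
        c=bot.read_camera(n)
        print(n,[(round(r["confidence"],2),np.round(r["xyz"],4).tolist()) for r in bot.landmark_of(c,"key_a") if np.hypot(r["xyz"][0]-x,r["xyz"][1]-y)<.06])
        P=cloud(c);P=P[(abs(P[...,0]-x)<.06)&(abs(P[...,1]-y)<.06)&(P[...,2]<zz-.02)&(P[...,2]>zz-.1)]
        t=np.radians(a);d=P[:,:2]-[x,y];X=d@[-np.sin(t),np.cos(t)];Y=d@[np.cos(t),np.sin(t)]
        ok=(abs(Y)<.015)
        if ok.sum()>10:
            for lo,hi in((.06,.1),(.04,.06),(.024,.04),(.014,.024)):
                k=ok&(P[:,2]<zz-lo)&(P[:,2]>zz-hi)
                if k.sum()>3: print("  dz",lo,hi,k.sum(),"x",X[k].min().round(4),X[k].max().round(4),"y",Y[k].min().round(4),Y[k].max().round(4),"z",(P[k,2].min()-zz).round(4))
E
python3 - <<'E'
from h import *
print(pose(),bot.get_obs()["contact_force"]);keyhold();print(pose())
c=bot.read_camera("side");im=cv2.resize(c["img"][110:260,240:440],None,fx=3,fy=3,interpolation=3);cv2.imwrite("pics/k1.png",np.clip(im*1.5,0,255)[...,::-1])
E
```

```text
[ 0.54135518  0.11243259  0.28707186 -7.43713702] [-0.48464339 -0.23759679 -3.25924264]
top []
side [(0.6, [0.5437, 0.1153, 0.191])]
  dz 0.06 0.1 125 x -0.0223 0.0206 y -0.0079 0.0066 z -0.0921
  dz 0.04 0.06 72 x -0.0212 0.0208 y -0.0056 0.0094 z -0.0583
  dz 0.024 0.04 58 x -0.0287 0.0199 y -0.005 0.0075 z -0.04
  dz 0.014 0.024 26 x -0.0288 0.0274 y -0.0056 0.011 z -0.0239
[ 0.54154631  0.11324636  0.28742864 -7.37463751][ WARN:0@3.622] global loadsave.cpp:1063 imwrite_ Unsupported depth image for selected encoder is fallbacked to CV_8U.
```

View pics/k1.png

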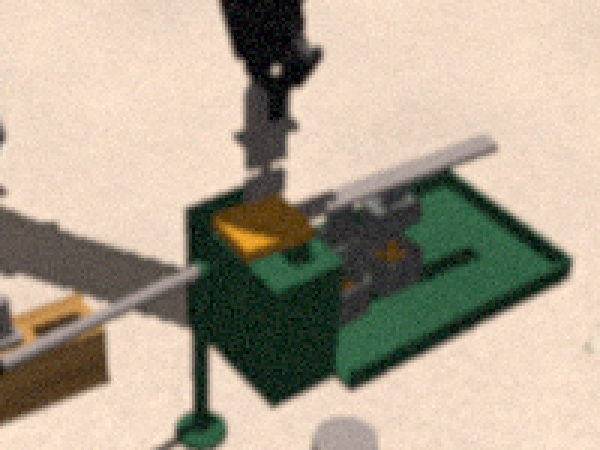

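The crop shows the key hanging straight in the jaws, tip at crop (263,190), just above the slot in the yellow rotor face.

Emit:
send_rows(deltas="0.0025 0 0.010 0; 0.0025 0 0.020 0; 0.0025 0 0.028 0; 0.0025 0 0.034 0; 0.0025 0 0.038 0")

```text
t: 6.95
eef_pos: [0.5417, 0.1158, 0.2502]
tool_rot: [0.0, 0.751, 0.66, -0.001]
contact_force: [-0.8, -2.0, -1.2]
gripper_width: 0.132
grasp_force: 60.9
```

Run:
```python
from h import *
print(pose(),bot.get_obs()["contact_force"],bot.get_obs()["torque"])
```

```text
[ 0.54167772  0.11582446  0.25015568 -7.35260452] [-0.75907786 -2.01774412 -1.22928588] [-0.64523191  0.3706908  -0.08110304]
```

Emit:
send_rows(deltas="0 0 0.005 0; 0 0 0.010 0; 0 0 0.014 0; 0 0 0.018 0; 0 0 0.020 0")

```text
t: 7.45
eef_pos: [0.5416, 0.1153, 0.2286]
tool_rot: [0.0, 0.751, 0.66, -0.001]
contact_force: [-2.1, -5.3, 1.6]
gripper_width: 0.128
grasp_force: 61.1
```

Run:
```python
from h import *
print(pose(),bot.get_obs()["contact_force"],bot.get_obs()["torque"])
```

```text
[ 0.54161187  0.11530422  0.22856756 -7.36445522] [-2.08804272 -5.32609873  1.55815831] [-1.43687954  0.6492532  -0.03316876]
```

Emit:
send_rows(deltas="-0.001 0 0.008 0; -0.001 0 0.016 0; -0.001 0 0.024 0; -0.001 0 0.031 0; -0.001 0 0.036 0")

```text
t: 7.95
eef_pos: [0.5414, 0.1149, 0.1924]
tool_rot: [-0.0, 0.751, 0.66, -0.0]
contact_force: [-2.8, -4.7, 0.6]
gripper_width: 0.132
grasp_force: 61.1
```

Run:
```python
from h import *
print(pose(),bot.get_obs()["contact_force"],bot.get_obs()["torque"])
```

```text
[ 0.54143259  0.11493865  0.19243876 -7.34245928] [-2.81176097 -4.66760155  0.56785827] [-1.12334454  0.75166948 -0.01908501]
```

Emit:
send_rows(deltas="-0.0005 0 0.002 2; -0.0005 0 0.002 4; -0.0005 0 0.002 6; -0.0005 0 0.002 8; -0.0005 0 0.002 9")

```text
t: 8.45
eef_pos: [0.5408, 0.1149, 0.191]
tool_rot: [-0.0, 0.801, 0.599, -0.001]
contact_force: [-5.0, -3.3, 3.0]
gripper_width: 0.129
grasp_force: 61.4
```

Run:
```python
from h import *
print(pose(),bot.get_obs()["contact_force"],bot.get_obs()["torque"])
```

```text
[  0.54084294   0.11485403   0.19103919 -16.36549623] [-5.01459329 -3.34126737  2.9677453 ] [-0.90770845  1.29937547  0.15307909]
```

Emit:
send_rows(deltas="0 0 0 2; 0 0 0 4; 0 0 0 4")

```text
t: 8.75
eef_pos: [0.5407, 0.1148, 0.191]
tool_rot: [-0.0, 0.821, 0.571, -0.001]
contact_force: [-6.2, -4.1, 2.5]
gripper_width: 0.133
grasp_force: 61.5
```

Emit:
send_rows(deltas="0 0 0 2; 0 0 0 4; 0 0 0 4")

```text
t: 9.05
eef_pos: [0.5403, 0.115, 0.1911]
tool_rot: [-0.0, 0.84, 0.543, -0.001]
contact_force: [-6.2, -5.9, 4.5]
gripper_width: 0.13
grasp_force: 62.1
```

Run:
```python
from h import *
print(pose(),bot.get_obs()["contact_force"],bot.get_obs()["torque"])
```

```text
[  0.5402556    0.11496008   0.1910799  -24.25493529] [-6.20169154 -5.90022505  4.51550762] [-0.90461048  1.79639634  0.60739775]
```

Emit:
send_rows(deltas="0 0 0 1; 0 0 0 2; 0 0 0 2")

```text
t: 9.35
eef_pos: [0.5402, 0.115, 0.191]
tool_rot: [-0.0, 0.849, 0.529, -0.001]
contact_force: [-7.9, -5.7, 4.6]
gripper_width: 0.133
grasp_force: 67.3
```

```bash
cat >> h.py <<'E'
def st(): o=bot.get_obs();print(pose().round(4),"F",o["contact_force"].round(1),"T",o["torque"].round(2),"w",round(o["gripper_width"],3))
def bar():
    c=bot.read_camera("side");r=bot.landmark_of(c,"bar_end")
    if r: d=np.array(r[0]["xyz"])-[.541,.115,.157];print("bar",r[0]["confidence"],"yaw",np.arctan2(-d[0],d[1]),"len",np.hypot(*d[:2]))
E
python3 -c "
from h import *
st();bar()"
```

```text
[  0.5402   0.115    0.191  -26.1356] F [-7.9 -5.7  4.6] T [-1.06  1.87  1.19] w 0.133
bar 0.92 yaw -0.3496711212873009 len 0.2752570616714492
```

Torque climbs from 0.6 to 1.2 N·m while the bar stays still, so this is a wrong key. I'll turn it back and pull it out.

Emit:
send_rows(deltas="0 0 0 -4; 0 0 0 -8; 0 0 0 -12; 0 0 0 -16; 0 0 0 -20")

```text
t: 9.95
eef_pos: [0.5412, 0.1149, 0.1911]
tool_rot: [-0.0, 0.744, 0.668, -0.0]
contact_force: [-4.4, -2.8, 1.4]
gripper_width: 0.129
grasp_force: 61.3
```

Emit:
send_rows(deltas="0 0 0 0; 0 0 0 0")

```text
t: 10.15
eef_pos: [0.5411, 0.1149, 0.191]
tool_rot: [-0.0, 0.745, 0.667, -0.0]
contact_force: [-4.8, -3.8, 2.0]
gripper_width: 0.131
grasp_force: 61.4
```

```bash
python3 -c "
from h import *
st();bar()"
```

```text
[ 0.5411  0.1149  0.191  -6.3005] F [-4.8 -3.8  2. ] T [-0.86  1.01  0.09] w 0.131
bar 0.59 yaw -0.1306464971033458 len 0.2740353626815342
```

Emit:
send_rows(deltas="0 0 -0.025 0.8; 0 0 -0.05 0.8; 0 0 -0.075 0.8; 0 0 -0.099 0.8; 0 0 -0.099 0.8")

```text
t: 10.75
eef_pos: [0.544, 0.1171, 0.2936]
tool_rot: [0.001, 0.749, 0.662, 0.004]
contact_force: [0.6, -0.2, -3.0]
gripper_width: 0.131
grasp_force: 60.8
```

```bash
python3 -c "
from h import *
st();bar();keyhold();plan([(.4540,-.0625,.285,A),(.4540,-.0625,.115,A)])"
```

```text
[ 0.544   0.1171  0.2936 -7.0644] F [ 0.6 -0.2 -3. ] T [ 0.05 -0.13 -0.  ] w 0.131
bar 0.75 yaw -0.1330873987659031 len 0.27129911536899637
top []
side [(0.85, [0.5429, 0.1172, 0.1916])]
  dz 0.06 0.1 125 x -0.0225 0.0192 y -0.0048 0.0052 z -0.0942
  dz 0.04 0.06 74 x -0.0232 0.0184 y -0.0038 0.0061 z -0.0595
  dz 0.024 0.04 57 x -0.0304 0.0276 y -0.01 0.0082 z -0.04
  dz 0.014 0.024 31 x -0.03 0.0281 y -0.0131 0.0114 z -0.0239
-0.037 -0.013 0.001 -0.0; -0.075 -0.026 0.001 -0.0; -0.112 -0.039 0.002 -0.0; -0.149 -0.052 0.003 -0.0; -0.187 -0.064 0.004 -0.0
0.000 0.000 0.042 -0.0; 0.000 0.000 0.085 -0.0; 0.000 0.000 0.128 -0.0; 0.000 0.000 0.170 -0.0; 0.000 0.000 0.170 -0.0
```

Emit:
send_rows(deltas="-0.037 -0.013 0 0; -0.074 -0.026 0 0; -0.111 -0.039 0 0; -0.148 -0.052 0 0; -0.186 -0.064 0 0")

```text
t: 11.55
eef_pos: [0.4538, -0.063, 0.2895]
tool_rot: [-0.0, 0.75, 0.662, -0.0]
contact_force: [1.2, -0.4, -2.6]
gripper_width: 0.135
grasp_force: 60.6
```

Emit:
send_rows(deltas="0 0 0.045 0; 0 0 0.09 0; 0 0 0.10 0; 0 0 0.10 0; 0 0 0.10 0")

```text
t: 12.05
eef_pos: [0.4564, -0.0615, 0.1917]
tool_rot: [0.001, 0.749, 0.662, 0.001]
contact_force: [0.8, -0.1, -3.5]
gripper_width: 0.135
grasp_force: 60.6
```

```bash
python3 -c "
from h import *
st();plan([(.4540,-.0625,.190,A)])"
```

```text
[ 0.4564 -0.0615  0.1917 -7.0889] F [ 0.8 -0.1 -3.5] T [ 0.03 -0.01  0.04] w 0.135
-0.001 -0.002 0.002 0.0; -0.001 -0.002 0.002 0.0
```

Emit:
send_rows(deltas="-0.0005 -0.0015 0.02 0; -0.0005 -0.0015 0.04 0; -0.0005 -0.0015 0.06 0; -0.0005 -0.0015 0.08 0; -0.0005 -0.0015 0.092 0")

```text
t: 12.55
eef_pos: [0.455, -0.0622, 0.099]
tool_rot: [0.001, 0.75, 0.662, 0.001]
contact_force: [-0.3, -0.1, -3.2]
gripper_width: 0.13
grasp_force: 60.7
```

```bash
python3 -c "
from h import *
st()"
```

```text
[ 0.455  -0.0622  0.099  -7.1346] F [-0.3 -0.1 -3.2] T [-0.02  0.04 -0.02] w 0.13
```

Emit:
send_rows(deltas="0 0 0.001 0; 0 0 0.001 0; 0 0 0.001 0", claw=0.6)

```text
t: 12.85
eef_pos: [0.4548, -0.0623, 0.0986]
tool_rot: [0.001, 0.75, 0.662, 0.001]
contact_force: [-0.0, -0.9, 0.2]
gripper_width: 0.6
grasp_force: 0.0
```

Emit:
send_rows(deltas="0 0 -0.035 0; 0 0 -0.07 0; -0.033 0 -0.07 0; -0.066 -0.001 -0.07 0; -0.066 -0.001 -0.07 0")

```text
t: 13.35
eef_pos: [0.4439, -0.1322, 0.1684]
tool_rot: [0.001, 0.752, 0.659, -0.0]
contact_force: [0.4, 0.2, -0.2]
gripper_width: 0.595
grasp_force: 0.0
```

Emit:
send_rows(deltas="0 0 0 0; 0 0 0.035 0; 0 0 0.07 0; 0 0 0.07 0; 0 0 0.07 0")

```text
t: 13.85
eef_pos: [0.4445, -0.1264, 0.0978]
tool_rot: [-0.001, 0.749, 0.662, 0.0]
contact_force: [1.1, -0.2, 1.3]
gripper_width: 0.597
grasp_force: 0.0
```

Emit:
send_rows(deltas="0 0 0 0; 0 0 0 0; 0 0 0 0; 0 0 0 0; 0 0 0 0", claw=0, force=60)

```text
t: 14.35
eef_pos: [0.4451, -0.1278, 0.0987]
tool_rot: [0.001, 0.75, 0.662, 0.0]
contact_force: [-1.8, 1.0, 7.6]
gripper_width: 0.133
grasp_force: 58.4
```

Emit:
send_rows(deltas="0 0 -0.04 0; 0 0 -0.085 0; 0 0 -0.13 0; 0 0 -0.175 0; 0 0 -0.192 0")

```text
t: 14.85
eef_pos: [0.4459, -0.1276, 0.2941]
tool_rot: [0.003, 0.75, 0.662, 0.002]
contact_force: [0.3, 0.6, -3.2]
gripper_width: 0.129
grasp_force: 60.0
```

Run:
```python
from h import *
st()
plan([(.5411,.115,.29,A)],hold=1)
```

```text
[ 0.4459 -0.1276  0.2941 -7.1338] F [ 0.3  0.6 -3.2] T [-0.03 -0.05 -0.03] w 0.129
0.042 0.011 0.001 -0.0; 0.084 0.021 0.001 -0.0; 0.126 0.032 0.002 -0.0; 0.168 0.043 0.003 -0.0; 0.210 0.054 0.003 -0.0
0.042 0.011 0.001 -0.0; 0.042 0.011 0.001 -0.0
```

Emit:
send_rows(deltas="0.042 0.011 0 0; 0.084 0.021 0 0; 0.126 0.032 0 0; 0.168 0.043 0 0; 0.210 0.054 0 0")

```text
t: 15.35
eef_pos: [0.5239, 0.0753, 0.2895]
tool_rot: [0.0, 0.75, 0.662, -0.0]
contact_force: [0.2, 0.1, -2.6]
gripper_width: 0.134
grasp_force: 59.8
```

Emit:
send_rows(deltas="0.042 0.0105 0 0; 0.042 0.0105 0 0; 0.042 0.0105 0 0; 0.042 0.0105 0 0; 0.042 0.0105 0 0")

```text
t: 15.85
eef_pos: [0.5394, 0.1125, 0.2892]
tool_rot: [0.0, 0.751, 0.661, -0.001]
contact_force: [-0.5, -0.6, -3.8]
gripper_width: 0.13
grasp_force: 59.9
```

Run:
```python
from h import *
st();bar();keyhold();st()
```

```text
[ 0.5394  0.1125  0.2892 -7.2781] F [-0.5 -0.6 -3.8] T [0.02 0.02 0.02] w 0.13
bar 0.82 yaw -0.13720177421566906 len 0.27710405987642983
top []
side [(0.97, [0.5398, 0.112, 0.199])]
  dz 0.06 0.1 92 x -0.0229 0.0169 y -0.0068 0.0063 z -0.0919
  dz 0.04 0.06 88 x -0.0231 0.0194 y -0.0071 0.0063 z -0.06
  dz 0.024 0.04 60 x -0.0286 0.0201 y -0.0072 0.0074 z -0.0399
  dz 0.014 0.024 25 x -0.0309 0.0267 y -0.0053 0.0103 z -0.0239
[ 0.5396  0.1139  0.2894 -7.1804] F [ 0.1  0.2 -3.4] T [0.06 0.01 0.02] w 0.129
```

Emit:
send_rows(deltas="0.0025 0.0013 0.010 0; 0.0025 0.0013 0.020 0; 0.0025 0.0013 0.028 0; 0.0025 0.0013 0.034 0; 0.0025 0.0013 0.038 0")

```text
t: 16.65
eef_pos: [0.5409, 0.1166, 0.2503]
tool_rot: [-0.0, 0.75, 0.662, -0.001]
contact_force: [0.9, -0.3, -3.2]
gripper_width: 0.133
grasp_force: 59.9
```

Emit:
send_rows(deltas="0 0 0.002 0; 0 0 0.004 0; 0 0 0.004 0")

```text
t: 16.95
eef_pos: [0.5413, 0.1167, 0.2473]
tool_rot: [0.0, 0.75, 0.662, 0.0]
contact_force: [-0.4, -0.0, -3.9]
gripper_width: 0.13
grasp_force: 59.9
```

Emit:
send_rows(deltas="0 0 0.010 0; 0 0 0.020 0; 0 0 0.028 0; 0 0 0.036 0; 0 0 0.040 0")

```text
t: 17.45
eef_pos: [0.5408, 0.1166, 0.206]
tool_rot: [-0.0, 0.75, 0.662, -0.001]
contact_force: [-0.1, -0.3, -3.2]
gripper_width: 0.136
grasp_force: 60.1
```

Emit:
send_rows(deltas="0 0 0.008 0; 0 0 0.013 0; 0 0 0.016 0; 0 0 0.017 0; 0 0 0.017 0")

```text
t: 17.95
eef_pos: [0.5412, 0.1168, 0.1908]
tool_rot: [0.0, 0.75, 0.662, -0.0]
contact_force: [-1.9, -1.7, 1.4]
gripper_width: 0.131
grasp_force: 60.8
```

```bash
python3 -c "
from h import *
st()"
```

```text
[ 0.5412  0.1168  0.1908 -7.1387] F [-1.9 -1.7  1.4] T [-0.19  0.63  0.  ] w 0.131
```

Emit:
send_rows(deltas="0 0 0 2; 0 0 0 4; 0 0 0 6; 0 0 0 8; 0 0 0 9")

```text
t: 18.45
eef_pos: [0.5411, 0.1168, 0.1907]
tool_rot: [0.0, 0.8, 0.601, -0.0]
contact_force: [-3.7, -0.2, 3.5]
gripper_width: 0.134
grasp_force: 61.0
```

Emit:
send_rows(deltas="0 0 0 2; 0 0 0 4; 0 0 0 6; 0 0 0 7; 0 0 0 7")

```text
t: 18.95
eef_pos: [0.5413, 0.1166, 0.1908]
tool_rot: [0.0, 0.835, 0.551, 0.0]
contact_force: [-2.7, -1.9, 6.2]
gripper_width: 0.132
grasp_force: 61.5
```

```bash
python3 -c "
from h import *
st()"
```

```text
[  0.5413   0.1166   0.1908 -23.1359] F [-2.7 -1.9  6.2] T [-0.38  0.84  0.02] w 0.132
```

Emit:
send_rows(deltas="0 0 0 2; 0 0 0 3; 0 0 0 3")

```text
t: 19.25
eef_pos: [0.5413, 0.1166, 0.1908]
tool_rot: [0.0, 0.849, 0.529, 0.0]
contact_force: [-3.4, -1.3, 6.1]
gripper_width: 0.131
grasp_force: 61.5
```

```bash
python3 -c "
from h import *
st();bar()"
```

```text
[  0.5413   0.1166   0.1908 -26.1311] F [-3.4 -1.3  6.1] T [-0.46  0.81  0.04] w 0.131
bar 0.69 yaw -0.39810456019137186 len 0.27858614466624143
```

Emit:
send_rows(deltas="0 0 0 2; 0 0 0 3; 0 0 0 3")

```text
t: 19.65
eef_pos: [0.5413, 0.1166, 0.1908]
tool_rot: [0.0, 0.862, 0.507, 0.0]
contact_force: [-3.8, -1.4, 5.3]
gripper_width: 0.134
grasp_force: 61.5
```

Emit:
send_rows(deltas="0 0 0 1; 0 0 0 2; 0 0 0 2")

```text
t: 19.95
eef_pos: [0.5414, 0.1165, 0.1908]
tool_rot: [0.0, 0.871, 0.491, 0.0]
contact_force: [-3.7, -2.2, 5.9]
gripper_width: 0.131
grasp_force: 61.5
```

```bash
python3 -c "
from h import *
st();bar()"
```

```text
[  0.5414   0.1165   0.1908 -31.1316] F [-3.7 -2.2  5.9] T [-0.48  0.84  0.06] w 0.131
bar 0.6 yaw -0.4820824595359781 len 0.27414379438535535
```

The bar follows past 0.4 rad at low torque, so this key fits. I'll keep turning to the end stop.

Emit:
send_rows(deltas="0 0 0 6; 0 0 0 12; 0 0 0 18; 0 0 0 24; 0 0 0 28")

```text
t: 20.55
eef_pos: [0.5418, 0.1159, 0.1907]
tool_rot: [0.001, 0.964, 0.264, 0.0]
contact_force: [-1.8, -3.0, 4.5]
gripper_width: 0.131
grasp_force: 61.4
```

Emit:
send_rows(deltas="0 0 0 6; 0 0 0 12; 0 0 0 18; 0 0 0 22; 0 0 0 24")

```text
t: 21.05
eef_pos: [0.5421, 0.1152, 0.1908]
tool_rot: [0.001, 0.998, 0.059, 0.001]
contact_force: [-1.2, -5.5, 4.0]
gripper_width: 0.132
grasp_force: 61.4
```

```bash
python3 -c "
from h import *
st();bar()"
```

```text
[  0.5421   0.1152   0.1908 -83.2846] F [-1.2 -5.5  4. ] T [-1.22  0.36  0.14] w 0.132
bar 0.57 yaw -1.3766902287645697 len 0.2742502871466136
```

Emit:
send_rows(deltas="0 0 0 2; 0 0 0 4; 0 0 0 4")

```text
t: 21.45
eef_pos: [0.5421, 0.1151, 0.1908]
tool_rot: [0.001, 1.0, 0.024, 0.001]
contact_force: [-1.3, -5.3, 3.5]
gripper_width: 0.133
grasp_force: 61.4
```

```bash
python3 -c "
from h import *
st();bar()"
```

```text
[  0.5421   0.1151   0.1908 -87.2203] F [-1.3 -5.3  3.5] T [-1.2   0.4   0.01] w 0.133
bar 0.79 yaw -1.4460339634208075 len 0.27402996186548645
```

Emit:
send_rows(deltas="0 0.0005 0 1; 0 0.0005 0 1; 0 0.0005 0 0; 0 0.0005 0 0")

```text
t: 21.95
eef_pos: [0.542, 0.1152, 0.1907]
tool_rot: [0.0, 1.0, 0.025, 0.001]
contact_force: [-1.0, -5.2, 4.9]
gripper_width: 0.133
grasp_force: 61.5
```

Emit:
send_rows(deltas="0 0 -0.02 0; 0 0 -0.045 0; 0 0 -0.07 0; 0 0 -0.095 0; 0 0 -0.105 0")

```text
t: 22.45
eef_pos: [0.5423, 0.1174, 0.2971]
tool_rot: [-0.001, 1.0, 0.025, 0.002]
contact_force: [0.4, -0.2, -3.3]
gripper_width: 0.131
grasp_force: 60.3
```

```bash
python3 -c "
from h import *
st();bar()
x,y,z,a=pose()
plan([(.4457,-.1281,.285,A)],turn=8)"
```

```text
[  0.5423   0.1174   0.2971 -87.09  ] F [ 0.4 -0.2 -3.3] T [ 0.02 -0.03 -0.07] w 0.131
bar 0.73 yaw -1.4598986824808986 len 0.2755929244374753
-0.010 0.022 0.001 -7.3; -0.020 0.044 0.002 -14.5; -0.030 0.065 0.003 -21.8; -0.039 0.087 0.004 -29.1; -0.049 0.109 0.005 -36.4
-0.021 0.012 0.001 -7.3; -0.042 0.023 0.002 -14.5; -0.063 0.035 0.003 -21.8; -0.083 0.047 0.004 -29.1; -0.104 0.059 0.005 -36.4
-0.024 -0.003 0.001 -7.3; -0.024 -0.003 0.001 -7.3
```

Key out, bar at about 1.39 rad. Next I return the key to slot 2.

Emit:
send_rows(deltas="-0.010 0.022 0 -7.3; -0.020 0.044 0 -14.5; -0.030 0.065 0 -21.8; -0.039 0.087 0 -29; -0.049 0.109 0 -36.4")

```text
t: 23.05
eef_pos: [0.4966, 0.0041, 0.2933]
tool_rot: [-0.001, 0.941, 0.339, -0.001]
contact_force: [0.6, -0.2, -2.8]
gripper_width: 0.132
grasp_force: 60.2
```

Emit:
send_rows(deltas="-0.021 0.012 0 -7.3; -0.042 0.023 0 -14.5; -0.063 0.035 0 -21.8; -0.083 0.047 0 -29; -0.104 0.059 0 -36.4")

```text
t: 23.55
eef_pos: [0.4534, -0.1071, 0.2934]
tool_rot: [-0.001, 0.788, 0.616, -0.001]
contact_force: [-0.3, 0.3, -3.0]
gripper_width: 0.132
grasp_force: 60.2
```

Emit:
send_rows(deltas="-0.024 -0.003 0.02 -7.3; -0.024 -0.003 0.065 -7.3; -0.024 -0.003 0.09 -7.3; -0.024 -0.003 0.09 -7.3; -0.024 -0.003 0.09 -7.3")

```text
t: 24.05
eef_pos: [0.4454, -0.1287, 0.2048]
tool_rot: [-0.001, 0.749, 0.663, -0.0]
contact_force: [-0.0, -0.3, -2.6]
gripper_width: 0.136
grasp_force: 60.2
```

```bash
python3 -c "
from h import *
st();plan([(.4457,-.1281,.19,A)])"
```

```text
[ 0.4454 -0.1287  0.2048 -6.9979] F [-0.  -0.3 -2.6] T [-0.03 -0.07 -0.02] w 0.136
0.001 0.000 0.015 0.1; 0.001 0.000 0.015 0.1
```

Emit:
send_rows(deltas="0.001 0 0.02 0; 0.001 0 0.045 0; 0.001 0 0.07 0; 0.001 0 0.095 0; 0.001 0 0.105 0")

```text
t: 24.55
eef_pos: [0.4462, -0.128, 0.0998]
tool_rot: [-0.0, 0.749, 0.663, 0.0]
contact_force: [-0.9, 0.2, -3.6]
gripper_width: 0.13
grasp_force: 60.0
```

Emit:
send_rows(deltas="0 0 0 0; 0 0 0.001 0; 0 0 0.001 0")

```text
t: 24.85
eef_pos: [0.4471, -0.1283, 0.1007]
tool_rot: [0.001, 0.749, 0.662, 0.001]
contact_force: [-0.1, -0.6, -4.4]
gripper_width: 0.134
grasp_force: 60.1
```

```bash
python3 -c "
from h import *
st()"
```

```text
[ 0.4471 -0.1283  0.1007 -7.0362] F [-0.1 -0.6 -4.4] T [0.01 0.01 0.01] w 0.134
```

Release, retreat up, then look at the scene with the bar clear.

Emit:
send_rows(deltas="0 0 0.001 0; 0 0 0.001 0; 0 0 0.001 0", claw=0.6)

```text
t: 25.15
eef_pos: [0.4464, -0.1282, 0.0989]
tool_rot: [0.001, 0.749, 0.662, 0.0]
contact_force: [0.2, -0.1, 0.3]
gripper_width: 0.596
grasp_force: 0.0
```

Emit:
send_rows(deltas="0 0 -0.04 0; 0 0 -0.08 0; 0 0 -0.12 0; -0.045 0 -0.15 0; -0.09 0 -0.15 0")

```text
t: 25.65
eef_pos: [0.4378, -0.2176, 0.2532]
tool_rot: [0.004, 0.748, 0.664, 0.002]
contact_force: [0.6, 0.0, -0.4]
gripper_width: 0.603
grasp_force: 0.0
```

```bash
cat > look.py <<'E'
from h import *
from scipy import ndimage
st()
c=bot.read_camera("top");P=cloud(c);x,y,z=P[...,0],P[...,1],P[...,2]
def comps(m,name,mn=6):
    l,n=ndimage.label(m)
    for i in range(1,n+1):
        k=l==i
        if k.sum()<mn: continue
        q=P[k];r=cv2.minAreaRect((q[:,:2]*1000).astype(np.float32));print(name,k.sum(),"z",q[:,2].min().round(3),q[:,2].max().round(3),"c",np.round(r[0],1),np.round(r[1],1),round(r[2],1))
comps((z>.112)&(z<.135)&(x<.5)&(x>.38)&(y<0)&(y>-.35),"keytop")
b=(x>.46)&(x<.66)&(y>.155)&(y<.46)
comps((z>.115)&(z<.16)&b,"tab");comps((z>.085)&(z<.112)&b,"hook");comps((z>.03)&(z<.06)&b,"box")
for n in("top","side"):
    s=c if n=="top" else bot.read_camera(n)
    print(n,[(round(r["confidence"],2),np.round(r["xyz"],3).tolist()) for r in bot.landmark_of(s,"bin_1")])
bar()
a=cv2.resize(c["img"][150:260,170:370],None,fx=3,fy=3,interpolation=3)
cv2.imwrite("pics/bins.png",np.clip(a.astype(float)*1.5,0,255).astype('uint8')[...,::-1])
E
python3 look.py
```

```text
[ 0.4378 -0.2176  0.2532 -6.7557] F [ 0.6  0.  -0.4] T [-0.05 -0.04 -0.01] w 0.603
keytop 93 z 0.117 0.13 c [456.2 -61.4] [43.8 12.1] 83.4
keytop 95 z 0.112 0.128 c [ 447.8 -128.8] [42.2 12.3] 83.5
keytop 95 z 0.113 0.129 c [ 436.2 -193.1] [43.9 12.2] 82.8
keytop 60 z 0.112 0.129 c [ 430.4 -249.2] [24.5 12.1] 82.1
tab 68 z 0.116 0.147 c [545.2 207.9] [29.8  9.5] 88.2
tab 63 z 0.117 0.147 c [541.2 285.6] [29.4  9.9] 87.3
hook 257 z 0.086 0.109 c [545.7 208.4] [50.6 37.5] 89.7
hook 256 z 0.085 0.109 c [541.1 286.8] [51.5 37.6] 88.7
box 6 z 0.031 0.031 c [650.3 312.7] [11.1  2.6] 71.9
box 104 z 0.031 0.056 c [546.2 207.5] [55.1 50. ] 0.4
box 136 z 0.03 0.059 c [541.3 286.2] [50.2 55.8] 87.5
box 6 z 0.045 0.057 c [526.5 204.6] [15.   0.1] 88.6
top [(0.69, [0.546, 0.212, 0.008]), (0.63, [0.541, 0.288, 0.007])]
side [(0.58, [0.538, 0.289, 0.007]), (0.54, [0.546, 0.209, 0.007])]
bar 0.89 yaw -1.4684330377761141 len 0.2769497066255893
```

View pics/bins.png

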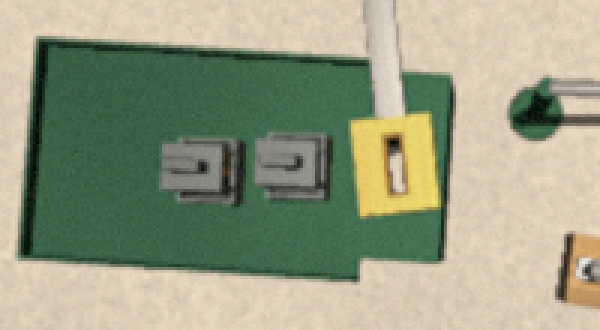

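The crop shows the bar swung away upward, and two bins with tabs at crop (193,168) and (285,162), mouths facing away. No third bin is present.

Run:
```python
from h import *
c=bot.read_camera("top");P=cloud(c);x,y,z=P[...,0],P[...,1],P[...,2]
k=(z>.195)&(z<.215)&(x>.57)&(x<.62)&(y<-.01)&(y>-.38)&(abs(y+.197)>.02)
q=P[k];f=np.polyfit(q[:,1],q[:,0],1);print("rail x=",f, "at band",np.polyval(f,-.197),k.sum(),q[:,2].max())
s=bot.read_camera("side");P=cloud(s);x,y,z=P[...,0],P[...,1],P[...,2]
k=(z>.195)&(z<.215)&(x>.57)&(x<.62)&(y<-.01)&(y>-.38)&(abs(y+.197)>.02)
q=P[k];f=np.polyfit(q[:,1],q[:,0],1);print("side rail x=",f,np.polyval(f,-.197),k.sum())
plan([(.45,-.1,.25,-4),(.546,.208,.25,-1),(.546,.208,.118,-1)])
```

```text
rail x= [0.01925387 0.59600075] at band 0.5922077428911577 806 0.209485567759787
side rail x= [0.01735499 0.59789131] 0.5944723791252995 731
0.039 0.000 -0.001 -1.0; 0.078 0.001 -0.001 -1.9; 0.117 0.001 -0.002 -2.9; 0.157 0.008 -0.002 -3.3; 0.196 0.016 -0.002 -3.7
0.039 0.010 -0.000 -0.4; 0.078 0.020 -0.000 -0.8; 0.117 0.029 -0.000 -1.1; 0.156 0.039 -0.000 -1.5; 0.196 0.049 -0.000 -1.9
0.039 0.011 -0.000 -0.4; 0.039 0.011 0.044 -0.4; 0.039 0.011 0.088 -0.4; 0.039 0.011 0.132 -0.4; 0.039 0.011 0.132 -0.4
```

Emit:
send_rows(deltas="0.039 0 0 -1; 0.078 0.001 0 -1.9; 0.117 0.001 0 -2.9; 0.157 0.008 0 -3.3; 0.196 0.016 0 -3.7")

```text
t: 26.55
eef_pos: [0.4745, -0.0221, 0.2483]
tool_rot: [0.0, 0.727, 0.687, -0.0]
contact_force: [-0.2, -0.9, -1.3]
gripper_width: 0.602
grasp_force: 0.0
```

Emit:
send_rows(deltas="0.039 0.010 0 -0.4; 0.078 0.020 0 -0.8; 0.117 0.029 0 -1.1; 0.156 0.039 0 -1.5; 0.196 0.049 0 -1.9")

```text
t: 27.05
eef_pos: [0.5347, 0.1705, 0.2481]
tool_rot: [-0.0, 0.715, 0.699, -0.0]
contact_force: [1.1, -0.3, 0.1]
gripper_width: 0.596
grasp_force: 0.0
```

Emit:
send_rows(deltas="0.039 0.011 0 -0.4; 0.039 0.011 0.03 -0.4; 0.039 0.011 0.07 -0.4; 0.039 0.011 0.08 -0.4; 0.039 0.011 0.08 -0.4")

```text
t: 27.55
eef_pos: [0.5455, 0.2067, 0.1668]
tool_rot: [-0.001, 0.713, 0.701, -0.002]
contact_force: [-0.0, 0.6, -0.1]
gripper_width: 0.603
grasp_force: 0.0
```

Run:
```python
from h import *
st();c=bot.read_camera("side");print([(round(r["confidence"],2),np.round(r["xyz"],3).tolist()) for r in bot.landmark_of(c,"bin_1")])
plan([(.546,.208,.118,-1)])
```

```text
[ 0.5455  0.2067  0.1668 -0.963 ] F [-0.   0.6 -0.1] T [-0.02 -0.02 -0.04] w 0.603
[(0.86, [0.542, 0.29, 0.007]), (0.76, [0.546, 0.209, 0.008])]
0.000 -0.001 0.026 -0.0; 0.001 -0.002 0.052 -0.0; 0.001 -0.002 0.052 -0.0
```

Emit:
send_rows(deltas="0 0 0.025 0; 0 0 0.045 0; 0 0 0.049 0; 0 0 0.049 0")

```text
t: 28.05
eef_pos: [0.5476, 0.2069, 0.1204]
tool_rot: [0.0, 0.714, 0.701, 0.001]
contact_force: [-0.3, 0.2, 0.1]
gripper_width: 0.607
grasp_force: 0.0
```

Emit:
send_rows(deltas="0 0 0 0; 0 0 0 0; 0 0 0 0; 0 0 0 0; 0 0 0 0", claw=0, force=60)

```text
t: 28.55
eef_pos: [0.547, 0.2069, 0.12]
tool_rot: [0.0, 0.713, 0.701, 0.0]
contact_force: [-3.1, -1.6, 6.2]
gripper_width: 0.108
grasp_force: 62.7
```

Emit:
send_rows(deltas="0 0 -0.03 0; 0 0 -0.07 0; 0 0 -0.115 0; 0 0 -0.16 0; 0 0 -0.195 0")

```text
t: 29.05
eef_pos: [0.5472, 0.2067, 0.3168]
tool_rot: [0.0, 0.713, 0.701, 0.001]
contact_force: [0.3, 0.1, -2.5]
gripper_width: 0.105
grasp_force: 61.4
```

Emit:
send_rows(deltas="0 0 0 0; 0 0 0 0; 0 0 0 0")

```text
t: 29.35
eef_pos: [0.5461, 0.2059, 0.3122]
tool_rot: [-0.0, 0.713, 0.701, -0.002]
contact_force: [0.0, -0.6, -3.2]
gripper_width: 0.11
grasp_force: 61.4
```

Run:
```python
from h import *
st()
for n in("side","top"):
    c=bot.read_camera(n);print([(round(r["confidence"],2),np.round(r["xyz"],3).tolist()) for r in bot.landmark_of(c,"bin_1")])
plan([(.53,-.137,.313,-1)])
```

```text
[ 0.5461  0.2059  0.3122 -1.0397] F [ 0.  -0.6 -3.2] T [0.01 0.01 0.03] w 0.11
[(0.72, [0.54, 0.29, 0.007]), (0.68, [0.55, 0.209, 0.2])]
[(0.51, [0.546, 0.21, 0.2])]
-0.043 -0.001 -0.000 -0.0; -0.086 -0.003 -0.000 -0.0; -0.129 -0.004 -0.000 -0.0; -0.172 -0.005 -0.000 -0.0; -0.215 -0.006 -0.000 -0.0
-0.043 -0.001 -0.000 -0.0; -0.086 -0.003 -0.000 -0.0; -0.129 -0.004 -0.000 -0.0; -0.129 -0.004 -0.000 -0.0
```

Emit:
send_rows(deltas="-0.043 -0.001 0 0; -0.086 -0.003 0 0; -0.129 -0.004 0 0; -0.172 -0.005 0 0; -0.215 -0.006 0 0")

```text
t: 30.05
eef_pos: [0.5366, -0.0099, 0.3138]
tool_rot: [-0.0, 0.713, 0.701, -0.0]
contact_force: [0.6, -0.2, -3.1]
gripper_width: 0.107
grasp_force: 61.4
```

Emit:
send_rows(deltas="-0.043 -0.001 0 0; -0.086 -0.003 0 0; -0.128 -0.01 0.02 0; -0.128 -0.01 0.058 0; -0.128 -0.01 0.059 0")

```text
t: 30.55
eef_pos: [0.521, -0.1371, 0.2504]
tool_rot: [-0.004, 0.714, 0.7, -0.003]
contact_force: [-0.7, 0.8, -2.8]
gripper_width: 0.112
grasp_force: 61.4
```

Emit:
send_rows(deltas="0 0 0 0; 0 0 0 0; 0 0 0 0")

```text
t: 30.85
eef_pos: [0.5262, -0.1348, 0.2571]
tool_rot: [0.001, 0.713, 0.701, 0.001]
contact_force: [0.3, 0.9, -3.0]
gripper_width: 0.109
grasp_force: 61.4
```

Run:
```python
from h import *
st()
for n in("side","top"):
    c=bot.read_camera(n);print([(round(r["confidence"],2),np.round(r["xyz"],3).tolist()) for r in bot.landmark_of(c,"bin_1")])
plan([(.5935,-.137,.2535,-1)],step=.02)
```

```text
[ 0.5262 -0.1348  0.2571 -0.914 ] F [ 0.3  0.9 -3. ] T [-0.04 -0.   -0.03] w 0.109
[(0.98, [0.53, -0.132, 0.146]), (0.94, [0.54, 0.289, 0.006])]
[(0.8, [0.527, -0.131, 0.146])]
-0.000 0.017 0.001 0.0; -0.000 0.034 0.001 0.0; -0.000 0.051 0.002 0.0; -0.000 0.068 0.003 0.0; -0.000 0.068 0.003 0.0
```

Emit:
send_rows(deltas="0 0 0.003 0; 0 0.017 0.003 0; 0 0.034 0.003 0; 0 0.051 0.003 0; 0 0.068 0.003 0")

```text
t: 31.55
eef_pos: [0.5934, -0.1373, 0.2521]
tool_rot: [-0.0, 0.714, 0.701, -0.0]
contact_force: [0.7, -0.2, -2.4]
gripper_width: 0.107
grasp_force: 61.4
```

Emit:
send_rows(deltas="0 0 0 0; 0 0 0 0; 0 0 0 0; 0 0 0 0")

```text
t: 31.95
eef_pos: [0.5921, -0.1374, 0.2524]
tool_rot: [-0.0, 0.714, 0.701, -0.0]
contact_force: [-0.2, -0.4, -2.4]
gripper_width: 0.106
grasp_force: 61.3
```

Run:
```python
from h import *
st()
for n in("side","top"):
    c=bot.read_camera(n);print([(round(r["confidence"],2),np.round(r["xyz"],3).tolist()) for r in bot.landmark_of(c,"bin_1")])
c=bot.read_camera("side")
a=cv2.resize(c["img"][150:300,150:350],None,fx=3,fy=3,interpolation=3)
cv2.imwrite("pics/hang1.png",np.clip(a.astype(float)*1.5,0,255).astype('uint8')[...,::-1])
```

```text
[ 0.5921 -0.1374  0.2524 -1.0504] F [-0.2 -0.4 -2.4] T [-0.02 -0.02 -0.04] w 0.106
[(0.81, [0.541, 0.29, 0.007]), (0.65, [0.592, -0.135, 0.138])]
[(0.79, [0.594, -0.131, 0.142]), (0.61, [0.539, 0.284, 0.008])]
```

View pics/hang1.png

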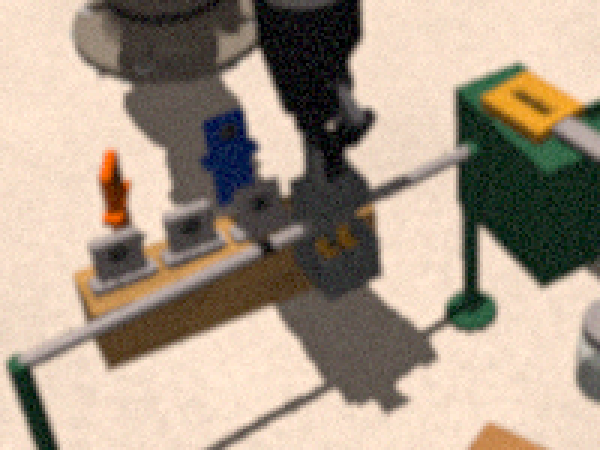

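The crop shows the rail passing behind the lip and through the hook's mouth at crop (335,210), so I can lower the bin.

Emit:
send_rows(deltas="0 0.001 0.008 0; 0 0.001 0.015 0; 0 0.001 0.020 0; 0 0.001 0.024 0; 0 0.001 0.024 0")

```text
t: 32.7
eef_pos: [0.5935, -0.1372, 0.228]
tool_rot: [-0.0, 0.713, 0.701, -0.0]
contact_force: [-1.3, 0.6, -2.1]
gripper_width: 0.108
grasp_force: 61.5
```

Emit:
send_rows(deltas="0 0 0.001 0; 0 0 0.002 0; 0 0 0.002 0")

```text
t: 33.0
eef_pos: [0.5936, -0.1372, 0.2279]
tool_rot: [0.0, 0.714, 0.701, -0.0]
contact_force: [-6.2, 1.0, 9.7]
gripper_width: 0.111
grasp_force: 63.3
```

Run:
```python
from h import *
st()
for n in("side","top"):
    c=bot.read_camera(n);print([(round(r["confidence"],2),np.round(r["xyz"],3).tolist()) for r in bot.landmark_of(c,"bin_1")])
```

```text
[ 0.5936 -0.1372  0.2279 -1.0484] F [-6.2  1.   9.7] T [0.12 1.48 0.  ] w 0.111
[(0.88, [0.538, 0.289, 0.009]), (0.78, [0.596, -0.136, 0.114]), (0.34, [0.768, -0.094, 0.001])]
[(0.62, [0.54, 0.287, 0.004]), (0.59, [0.596, -0.134, 0.118])]
```

Emit:
send_rows(deltas="0 -0.0005 -0.0015 0; 0 -0.0005 -0.0015 0")

```text
t: 33.4
eef_pos: [0.5935, -0.1373, 0.228]
tool_rot: [0.0, 0.713, 0.701, 0.0]
contact_force: [-1.4, 0.4, 1.4]
gripper_width: 0.107
grasp_force: 62.0
```

Emit:
send_rows(deltas="0 0 0 0; 0 0 0 0; 0 0 0 0; 0 0 -0.02 0; 0 0 -0.06 0", claw=0.4)

```text
t: 33.9
eef_pos: [0.5914, -0.1371, 0.2852]
tool_rot: [-0.003, 0.713, 0.701, -0.002]
contact_force: [0.6, 0.3, 0.5]
gripper_width: 0.401
grasp_force: 0.0
```

Emit:
send_rows(deltas="0 0 0 0; 0.03 -0.03 0 0")

```text
t: 34.1
eef_pos: [0.5665, -0.1106, 0.2886]
tool_rot: [0.002, 0.716, 0.698, 0.001]
contact_force: [-0.2, -0.6, -0.5]
gripper_width: 0.4
grasp_force: 0.0
```

Run:
```python
from h import *
st()
for n in("side","top"):
    c=bot.read_camera(n);print([(round(r["confidence"],2),np.round(r["xyz"],3).tolist()) for r in bot.landmark_of(c,"bin_1")])
P=cloud(bot.read_camera("top"));x,y,z=P[...,0],P[...,1],P[...,2]
k=(z>.118)&(z<.16)&(x>.46)&(x<.66)&(y>.17)&(y<.4);print(k.sum(),cv2.minAreaRect((P[k][:,:2]*1000).astype(np.float32)))
plan([(.548,.0,.29,-1),(.541,.2865,.25,-2.3),(.541,.2865,.165,-2.3)])
```

```text
[ 0.5665 -0.1106  0.2886 -1.3943] F [-0.2 -0.6 -0.5] T [ 0.01  0.02 -0.02] w 0.4
[(0.69, [0.596, -0.137, 0.113]), (0.68, [0.542, 0.29, 0.009])]
[(0.57, [0.544, 0.288, 0.008]), (0.28, [0.437, -0.192, 0.005])]
59 ((541.3989868164062, 285.3633728027344), (28.219711303710938, 9.827391624450684), 86.7516860961914)
0.036 -0.006 -0.001 -0.0; 0.071 -0.012 -0.001 -0.0; 0.107 -0.018 -0.002 -0.0; 0.147 -0.020 0.004 0.2; 0.188 -0.021 0.009 0.4
0.041 -0.002 0.006 0.2; 0.082 -0.004 0.011 0.4; 0.123 -0.006 0.017 0.6; 0.164 -0.008 0.023 0.7; 0.204 -0.010 0.029 0.9
0.000 -0.000 0.042 -0.0; 0.000 -0.000 0.085 -0.0; 0.000 -0.000 0.085 -0.0
```

Emit:
send_rows(deltas="0.036 -0.006 0 0; 0.071 -0.012 0 0; 0.107 -0.018 0 0; 0.147 -0.020 0 0.2; 0.188 -0.021 0.009 0.4", claw=0.6)

```text
t: 34.85
eef_pos: [0.5477, 0.0823, 0.2798]
tool_rot: [0.001, 0.717, 0.697, 0.001]
contact_force: [0.4, -0.5, -0.2]
gripper_width: 0.605
grasp_force: 0.0
```

Emit:
send_rows(deltas="0.041 -0.002 0.006 0.2; 0.082 -0.004 0.011 0.4; 0.123 -0.006 0.017 0.6; 0.164 -0.008 0.023 0.8; 0.204 -0.010 0.029 1")

```text
t: 35.35
eef_pos: [0.5423, 0.287, 0.2493]
tool_rot: [0.0, 0.723, 0.691, 0.0]
contact_force: [0.5, -0.3, 0.2]
gripper_width: 0.6
grasp_force: 0.0
```

Emit:
send_rows(deltas="0 0 0.042 0; 0 0 0.085 0; 0 0 0.085 0; 0 0 0.085 0")

```text
t: 35.75
eef_pos: [0.542, 0.2854, 0.1648]
tool_rot: [-0.0, 0.722, 0.692, -0.001]
contact_force: [-0.6, -1.1, 2.3]
gripper_width: 0.601
grasp_force: 0.0
```

Run:
```python
from h import *
st();c=bot.read_camera("side");print([(round(r["confidence"],2),np.round(r["xyz"],3).tolist()) for r in bot.landmark_of(c,"bin_1")])
plan([(.541,.2862,.119,-2.5)])
```

```text
[ 0.542   0.2854  0.1648 -2.4973] F [-0.6 -1.1  2.3] T [ 0.04 -0.04  0.05] w 0.601
[(0.86, [0.537, 0.29, 0.008]), (0.68, [0.597, -0.133, 0.114])]
-0.000 -0.001 0.024 0.0; -0.000 -0.002 0.048 0.0; -0.000 -0.002 0.048 0.0
```

Emit:
send_rows(deltas="0 0 0.025 0; 0 0 0.042 0; 0 0 0.046 0; 0 0 0.046 0")

```text
t: 36.25
eef_pos: [0.5415, 0.2857, 0.119]
tool_rot: [-0.0, 0.722, 0.692, -0.0]
contact_force: [0.4, -0.5, 0.8]
gripper_width: 0.602
grasp_force: 0.0
```

Emit:
send_rows(deltas="0 0 0 0; 0 0 0 0; 0 0 0 0; 0 0 0 0; 0 0 0 0", claw=0, force=60)

```text
t: 36.75
eef_pos: [0.5416, 0.2862, 0.1194]
tool_rot: [0.0, 0.722, 0.692, 0.0]
contact_force: [-1.5, -0.0, 4.5]
gripper_width: 0.102
grasp_force: 62.6
```

Emit:
send_rows(deltas="0 0 -0.03 0; 0 0 -0.07 0; 0 0 -0.115 0; 0 0 -0.16 0; 0 0 -0.195 0")

```text
t: 37.25
eef_pos: [0.5414, 0.2858, 0.3161]
tool_rot: [0.0, 0.722, 0.692, 0.001]
contact_force: [1.0, 0.2, -2.6]
gripper_width: 0.109
grasp_force: 61.7
```

Emit:
send_rows(deltas="0 0 0 0; 0 0 0 0; 0 0 0 0")

```text
t: 37.55
eef_pos: [0.5405, 0.2849, 0.3115]
tool_rot: [-0.0, 0.722, 0.692, -0.002]
contact_force: [-0.8, -0.3, -3.2]
gripper_width: 0.105
grasp_force: 61.7
```

Run:
```python
from h import *
st()
for n in("side","top"):
    c=bot.read_camera(n);print([(round(r["confidence"],2),np.round(r["xyz"],3).tolist()) for r in bot.landmark_of(c,"bin_1")])
plan([(.527,-.067,.313,-1)])
```

```text
[ 0.5405  0.2849  0.3115 -2.4421] F [-0.8 -0.3 -3.2] T [-0.02  0.05  0.01] w 0.105
[(0.79, [0.54, 0.285, 0.202]), (0.59, [0.596, -0.138, 0.114])]
[(0.7, [0.543, 0.288, 0.198]), (0.67, [0.597, -0.132, 0.114]), (0.21, [0.771, -0.093, -0.0])]
-0.044 0.000 -0.000 -0.2; -0.088 0.000 -0.000 -0.4; -0.132 0.000 -0.000 -0.5; -0.176 0.001 -0.000 -0.7; -0.220 0.001 -0.000 -0.9
-0.044 -0.001 -0.000 -0.2; -0.088 -0.001 -0.000 -0.4; -0.132 -0.002 -0.000 -0.5; -0.132 -0.002 -0.000 -0.5
```

Emit:
send_rows(deltas="-0.044 0 0 -0.2; -0.088 0 0 -0.4; -0.132 0 0 -0.5; -0.176 0.001 0 -0.7; -0.220 0.001 0 -0.9")

```text
t: 38.25
eef_pos: [0.5326, 0.0642, 0.3133]
tool_rot: [-0.0, 0.716, 0.698, -0.0]
contact_force: [0.6, -0.4, -2.6]
gripper_width: 0.109
grasp_force: 61.6
```

Emit:
send_rows(deltas="-0.044 -0.001 0 -0.2; -0.088 -0.001 0 -0.4; -0.132 -0.002 0.01 -0.5; -0.132 -0.002 0.04 -0.5; -0.132 -0.002 0.059 -0.5")

```text
t: 38.75
eef_pos: [0.5264, -0.0681, 0.2528]
tool_rot: [-0.001, 0.715, 0.699, -0.001]
contact_force: [0.3, 0.7, -2.1]
gripper_width: 0.107
grasp_force: 61.6
```

Emit:
send_rows(deltas="0 0 0 0; 0 0 0 0; 0 0 0 0; 0 0 0 0; 0 0 0 0")

```text
t: 39.25
eef_pos: [0.528, -0.0657, 0.2557]
tool_rot: [0.001, 0.713, 0.701, 0.0]
contact_force: [0.3, 0.9, -3.3]
gripper_width: 0.109
grasp_force: 61.6
```

Run:
```python
from h import *
st()
for n in("side","top"):
    c=bot.read_camera(n);print([(round(r["confidence"],2),np.round(r["xyz"],3).tolist()) for r in bot.landmark_of(c,"bin_1")])
plan([(.5945,-.067,.2530,-1)],step=.02)
```

```text
[ 0.528  -0.0657  0.2557 -1.0172] F [ 0.3  0.9 -3.3] T [-0.05 -0.    0.04] w 0.109
[(0.67, [0.528, -0.06, 0.144]), (0.59, [0.594, -0.135, 0.115]), (0.35, [0.542, 0.113, 0.166])]
[(0.66, [0.529, -0.062, 0.144])]
0.000 0.017 0.001 -0.0; 0.000 0.033 0.001 -0.0; 0.000 0.050 0.002 -0.0; 0.000 0.067 0.002 -0.0; 0.000 0.067 0.002 -0.0
```

Emit:
send_rows(deltas="0 0 0.002 0; 0 0.017 0.002 0; 0 0.034 0.002 0; 0 0.051 0.002 0; 0 0.067 0.002 0")

```text
t: 39.95
eef_pos: [0.5951, -0.0672, 0.2525]
tool_rot: [-0.0, 0.714, 0.701, -0.0]
contact_force: [0.4, -0.3, -2.3]
gripper_width: 0.103
grasp_force: 61.6
```

Emit:
send_rows(deltas="0 0 0 0; 0 0 0 0; 0 0 0 0; 0 0 0 0")

```text
t: 40.35
eef_pos: [0.5938, -0.0672, 0.2528]
tool_rot: [-0.0, 0.713, 0.701, -0.0]
contact_force: [-0.2, -0.4, -2.5]
gripper_width: 0.105
grasp_force: 61.6
```

Run:
```python
from h import *
st()
for n in("side","top"):
    c=bot.read_camera(n);print([(round(r["confidence"],2),np.round(r["xyz"],3).tolist()) for r in bot.landmark_of(c,"bin_1")])
```

```text
[ 0.5938 -0.0672  0.2528 -1.0395] F [-0.2 -0.4 -2.5] T [0.01 0.07 0.05] w 0.105
[(0.83, [0.596, -0.135, 0.112]), (0.59, [0.593, -0.064, 0.144])]
[(0.77, [0.596, -0.067, 0.141])]
```

Emit:
send_rows(deltas="0 0.0005 0.008 0; 0 0.0005 0.015 0; 0 0.0005 0.020 0; 0 0.0005 0.024 0; 0 0.0005 0.025 0")

```text
t: 41.05
eef_pos: [0.5946, -0.0671, 0.2274]
tool_rot: [-0.0, 0.713, 0.701, -0.0]
contact_force: [-2.3, 0.3, 1.4]
gripper_width: 0.107
grasp_force: 62.2
```

Emit:
send_rows(deltas="0 0 0.0005 0; 0 0 0.001 0; 0 0 0.001 0")

```text
t: 41.35
eef_pos: [0.5947, -0.0671, 0.2273]
tool_rot: [-0.0, 0.713, 0.701, -0.0]
contact_force: [-4.9, 0.7, 4.1]
gripper_width: 0.108
grasp_force: 62.7
```

Run:
```python
from h import *
st()
for n in("side","top"):
    c=bot.read_camera(n);print([(round(r["confidence"],2),np.round(r["xyz"],3).tolist()) for r in bot.landmark_of(c,"bin_1")])
```

```text
[ 0.5947 -0.0671  0.2273 -1.0383] F [-4.9  0.7  4.1] T [-0.06  1.22  0.03] w 0.108
[(0.77, [0.594, -0.135, 0.114]), (0.73, [0.594, -0.062, 0.116])]
[(0.47, [0.594, -0.066, 0.115])]
```

Emit:
send_rows(deltas="0 -0.0005 -0.001 0; 0 -0.0005 -0.001 0")

```text
t: 41.75
eef_pos: [0.5949, -0.0671, 0.2278]
tool_rot: [0.0, 0.713, 0.701, 0.0]
contact_force: [-0.6, -0.2, -0.3]
gripper_width: 0.101
grasp_force: 61.7
```

Emit:
send_rows(deltas="0 0 0 0; 0 0 0 0; 0 0 0 0; 0 0 -0.02 0; 0 0 -0.06 0", claw=0.4)

```text
t: 42.25
eef_pos: [0.5927, -0.0673, 0.2855]
tool_rot: [-0.002, 0.713, 0.701, -0.002]
contact_force: [0.4, 0.2, 0.8]
gripper_width: 0.404
grasp_force: 0.0
```

Emit:
send_rows(deltas="0 0 0 0; 0.04 -0.04 0 0; 0.07 -0.06 0 0; 0.07 -0.06 0 0; 0.07 -0.06 0 0")

```text
t: 42.75
eef_pos: [0.5357, 0.0048, 0.2883]
tool_rot: [0.001, 0.713, 0.701, 0.0]
contact_force: [-0.2, -1.1, 0.3]
gripper_width: 0.4
grasp_force: 0.0
```

Run:
```python
from h import *
st()
for n in("side","top"):
    c=bot.read_camera(n);print([(round(r["confidence"],2),np.round(r["xyz"],3).tolist()) for r in bot.landmark_of(c,"bin_1")])
    P=cloud(c);x,y,z=P[...,0],P[...,1],P[...,2]
    k=(z>.218)&(z<.26)&(x>.56)&(x<.63)&(y<-.02)&(y>-.2)
    for lo,hi in((-.2,-.102),(-.102,-.02)):
        q=P[k&(y>lo)&(y<hi)]
        if len(q)>8:print(len(q),cv2.minAreaRect((q[:,:2]*1000).astype(np.float32)),q[:,2].max())
bar()
plan([(.5935,-.137,.29,-1),(.5935,-.137,.228,-1)],hold=2)
a=cv2.resize(c["img"][150:260,280:480],None,fx=3,fy=3,interpolation=3)
cv2.imwrite("pics/hang2.png",np.clip(a.astype(float)*1.5,0,255).astype('uint8')[...,::-1])
```

```text
[ 0.5357  0.0048  0.2883 -0.9068] F [-0.2 -1.1  0.3] T [-0.02 -0.   -0.07] w 0.4
[(0.75, [0.597, -0.136, 0.115]), (0.66, [0.598, -0.062, 0.118])]
176 ((593.642822265625, -136.58094787597656), (12.826912879943848, 31.894229888916016), 3.28151273727417) 0.2553503347909717
166 ((595.9038696289062, -70.98074340820312), (20.283300399780273, 36.830814361572266), 22.65102767944336) 0.25517328770522674
[(0.72, [0.598, -0.136, 0.119])]
81 ((593.7291870117188, -136.2914276123047), (28.187381744384766, 10.394061088562012), 86.8917007446289) 0.2542280624878326
bar 0.79 yaw -1.4576945146504787 len 0.27556061039270463
-0.035 0.015 -0.001 -0.0; -0.069 0.030 -0.001 -0.1; -0.104 0.045 -0.002 -0.1; -0.139 0.060 -0.002 -0.1; -0.139 0.060 0.029 -0.1
0.000 0.000 0.031 -0.0; 0.000 0.000 0.031 -0.0; 0.000 0.000 0.031 -0.0
```

View pics/hang2.png

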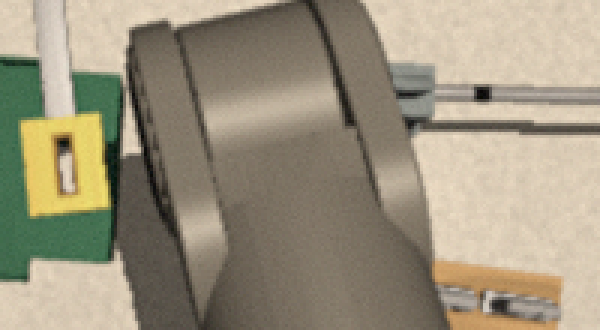

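Top crop: the first bin hangs at crop (415,95), on the lock side of the band at (482,93). The arm hides the second, but the side depth shows it hanging at y ≈ -0.065. Both are hooked, so I'll slide them.

Emit:
send_rows(deltas="-0.035 0.015 0 0; -0.069 0.030 0 0; -0.104 0.045 0 0; -0.139 0.058 0 0; -0.139 0.058 0 0")

```text
t: 43.55
eef_pos: [0.5918, -0.1436, 0.2868]
tool_rot: [0.001, 0.717, 0.697, -0.001]
contact_force: [-0.3, -0.7, -0.4]
gripper_width: 0.401
grasp_force: 0.0
```

Emit:
send_rows(deltas="0 0 0 0; 0 0 0.03 0; 0 0 0.06 0; 0 0 0.06 0; 0 0 0.06 0")

```text
t: 44.05
eef_pos: [0.5912, -0.1349, 0.2282]
tool_rot: [-0.0, 0.713, 0.701, 0.0]
contact_force: [0.8, 0.2, 0.3]
gripper_width: 0.401
grasp_force: 0.0
```

Run:
```python
from h import *
st();plan([(.5937,-.137,.228,-1)])
```

```text
[ 0.5912 -0.1349  0.2282 -0.9467] F [0.8 0.2 0.3] T [-0.03 -0.02  0.01] w 0.401
-0.002 0.003 0.000 0.1; -0.002 0.003 0.000 0.1
```

Emit:
send_rows(deltas="-0.001 0.002 0 0; -0.001 0.002 0 0; -0.001 0.002 0 0; -0.001 0.002 0 0; -0.001 0.002 0 0", claw=0, force=40)

```text
t: 44.55
eef_pos: [0.5936, -0.137, 0.2299]
tool_rot: [0.001, 0.713, 0.701, 0.0]
contact_force: [-2.2, 1.3, 5.6]
gripper_width: 0.112
grasp_force: 43.5
```

Emit:
send_rows(deltas="-0.010 0 0 0; -0.025 0 0 0; -0.040 0 0 0; -0.055 0 0 0; -0.070 0 0 0")

```text
t: 45.05
eef_pos: [0.5925, -0.2034, 0.2299]
tool_rot: [-0.001, 0.712, 0.702, 0.002]
contact_force: [-4.4, 9.2, 7.5]
gripper_width: 0.11
grasp_force: 43.9
```

Run:
```python
from h import *
st();c=bot.read_camera("side");print([(round(r["confidence"],2),np.round(r["xyz"],3).tolist()) for r in bot.landmark_of(c,"bin_1")])
plan([(.5895,-.322,.228,-1)],step=.02)
```

```text
[ 0.5925 -0.2034  0.2299 -0.8663] F [-4.4  9.2  7.5] T [ 2.09  1.09 -0.05] w 0.11
[(0.96, [0.594, -0.067, 0.116]), (0.84, [0.594, -0.199, 0.117]), (0.72, [0.591, -0.2, 0.202]), (0.38, [0.429, -0.256, 0.007])]
-0.019 -0.000 0.000 -0.0; -0.038 -0.000 0.001 -0.0; -0.057 -0.000 0.001 -0.0; -0.077 -0.000 0.001 -0.1; -0.096 -0.001 0.002 -0.1
-0.019 -0.000 0.000 -0.0; -0.019 -0.000 0.000 -0.0
```

Emit:
send_rows(deltas="-0.016 0 -0.001 0; -0.032 0 -0.001 0; -0.048 0 -0.001 0; -0.064 0 -0.001 0; -0.080 0 -0.001 0")

```text
t: 45.65
eef_pos: [0.591, -0.2864, 0.2299]
tool_rot: [-0.0, 0.713, 0.701, 0.001]
contact_force: [-2.5, 6.8, 4.8]
gripper_width: 0.108
grasp_force: 43.6
```

Emit:
send_rows(deltas="-0.015 0 0 0; -0.026 0 0 0; -0.033 0 0 0; -0.033 0 0 0; -0.033 0 0 0")

```text
t: 46.15
eef_pos: [0.5903, -0.3213, 0.2299]
tool_rot: [0.001, 0.714, 0.7, 0.0]
contact_force: [-1.9, 1.0, 5.8]
gripper_width: 0.112
grasp_force: 43.6
```

Run:
```python
from h import *
st();c=bot.read_camera("side");print([(round(r["confidence"],2),np.round(r["xyz"],3).tolist()) for r in bot.landmark_of(c,"bin_1")])
```

```text
[ 0.5903 -0.3213  0.2299 -1.0915] F [-1.9  1.   5.8] T [0.23 0.2  0.1 ] w 0.112
[(0.98, [0.591, -0.322, 0.114]), (0.56, [0.594, -0.064, 0.115]), (0.52, [0.758, -0.291, -0.0])]
```

Emit:
send_rows(deltas="0 0 -0.001 0; 0 0 -0.001 0; 0 0 -0.001 0; 0 0 -0.02 0; 0 0 -0.06 0", claw=0.4)

```text
t: 46.75
eef_pos: [0.5878, -0.3196, 0.2854]
tool_rot: [-0.004, 0.713, 0.701, -0.001]
contact_force: [1.4, -0.2, 0.1]
gripper_width: 0.402
grasp_force: 0.0
```

Emit:
send_rows(deltas="0.03 0 0 0; 0.075 0 0 0; 0.12 0 0 0; 0.165 0 0 0; 0.21 0 0 0")

```text
t: 47.25
eef_pos: [0.5934, -0.1086, 0.2888]
tool_rot: [0.0, 0.714, 0.701, -0.0]
contact_force: [1.1, 0.4, 0.4]
gripper_width: 0.399
grasp_force: 0.0
```

Emit:
send_rows(deltas="0.03 0 0 0; 0.0445 0 0 0; 0.0445 0 0 0; 0.0445 0 0 0; 0.0445 0 0 0")

```text
t: 47.75
eef_pos: [0.5945, -0.0686, 0.2885]
tool_rot: [0.0, 0.715, 0.699, -0.001]
contact_force: [-0.0, -0.1, 0.2]
gripper_width: 0.4
grasp_force: 0.0
```

Run:
```python
from h import *
st();c=bot.read_camera("side");print([(round(r["confidence"],2),np.round(r["xyz"],3).tolist()) for r in bot.landmark_of(c,"bin_1")])
P=cloud(c);x,y,z=P[...,0],P[...,1],P[...,2]
q=P[(z>.225)&(z<.26)&(x>.57)&(x<.62)&(y<-.02)&(y>-.2)]
print(len(q),cv2.minAreaRect((q[:,:2]*1000).astype(np.float32)))
plan([(.5947,-.067,.229,-1)])
```

```text
[ 0.5945 -0.0686  0.2885 -1.2514] F [-0.  -0.1  0.2] T [-0.02  0.01 -0.05] w 0.4
[(0.79, [0.591, -0.319, 0.116]), (0.67, [0.596, -0.064, 0.116])]
137 ((594.8311157226562, -67.40320587158203), (30.084266662597656, 12.708078384399414), 89.71614837646484)
0.000 0.000 0.030 -0.1; 0.001 0.000 0.060 -0.2; 0.001 0.000 0.060 -0.2
```

Emit:
send_rows(deltas="0.001 0 0.02 0; 0.001 0 0.045 0; 0.001 0 0.059 0; 0.001 0 0.059 0; 0.001 0 0.059 0")

```text
t: 48.35
eef_pos: [0.5948, -0.065, 0.2302]
tool_rot: [0.0, 0.714, 0.7, 0.0]
contact_force: [0.9, 0.2, 0.2]
gripper_width: 0.402
grasp_force: 0.0
```

Emit:
send_rows(deltas="0 0 0 0; 0 0 0 0; 0 0 0 0; 0 0 0 0; 0 0 0 0", claw=0, force=40)

```text
t: 48.85
eef_pos: [0.5947, -0.0646, 0.2312]
tool_rot: [0.001, 0.713, 0.701, 0.0]
contact_force: [-2.4, 0.4, 6.4]
gripper_width: 0.109
grasp_force: 43.4
```

Emit:
send_rows(deltas="-0.010 0 0 0; -0.025 0 0 0; -0.040 0 0 0; -0.055 0 0 0; -0.070 0 0 0")

```text
t: 49.35
eef_pos: [0.5936, -0.131, 0.2312]
tool_rot: [-0.001, 0.712, 0.702, 0.002]
contact_force: [-3.1, 8.3, 7.0]
gripper_width: 0.112
grasp_force: 43.5
```

Run:
```python
from h import *
st();c=bot.read_camera("side");print([(round(r["confidence"],2),np.round(r["xyz"],3).tolist()) for r in bot.landmark_of(c,"bin_1")])
```

```text
[ 0.5936 -0.131   0.2312 -0.8628] F [-3.1  8.3  7. ] T [ 1.91  0.85 -0.04] w 0.112
[(0.98, [0.593, -0.129, 0.115]), (0.69, [0.593, -0.319, 0.117])]
```

Emit:
send_rows(deltas="-0.016 0 -0.001 0; -0.032 0 -0.001 0; -0.048 0 -0.001 0; -0.064 0 -0.001 0; -0.080 0 -0.001 0")

```text
t: 49.95
eef_pos: [0.5921, -0.2152, 0.2312]
tool_rot: [-0.0, 0.713, 0.701, 0.001]
contact_force: [0.0, 5.6, 3.4]
gripper_width: 0.106
grasp_force: 43.0
```

Emit:
send_rows(deltas="-0.015 0 0 0; -0.026 0 0 0; -0.034 0 0 0; -0.034 0 0 0; -0.034 0 0 0")

```text
t: 50.45
eef_pos: [0.5914, -0.2505, 0.2312]
tool_rot: [0.001, 0.714, 0.7, -0.0]
contact_force: [0.7, -1.4, 3.4]
gripper_width: 0.109
grasp_force: 43.1
```

Emit:
send_rows(deltas="0 0 -0.001 0; 0 0 -0.001 0; 0 0 -0.001 0; 0 0 -0.02 0; 0 0 -0.06 0", claw=0.4)

```text
t: 50.95
eef_pos: [0.5889, -0.2481, 0.2876]
tool_rot: [-0.003, 0.713, 0.701, -0.002]
contact_force: [-0.0, -0.5, 0.2]
gripper_width: 0.4
grasp_force: 0.0
```

Emit:
send_rows(deltas="0 -0.04 -0.01 0; 0.045 -0.07 -0.02 0; 0.09 -0.07 -0.02 0; 0.135 -0.07 -0.02 0; 0.18 -0.07 -0.02 0")

```text
t: 51.45
eef_pos: [0.5238, -0.0658, 0.3111]
tool_rot: [0.0, 0.714, 0.701, -0.0]
contact_force: [1.1, -0.1, 0.2]
gripper_width: 0.398
grasp_force: 0.0
```

Emit:
send_rows(deltas="0.04 0 0 0; 0.08 0 0 0; 0.12 0 0 0; 0.12 0 0 0; 0.12 0 0 0")

```text
t: 51.95
eef_pos: [0.5263, 0.0534, 0.3107]
tool_rot: [0.0, 0.713, 0.702, -0.0]
contact_force: [0.3, -0.6, 0.1]
gripper_width: 0.402
grasp_force: 0.0
```

Run:
```python
from h import *
from scipy import ndimage
st();bar()
for n in("side","top"):
    c=bot.read_camera(n);save(c,"end_%s.png"%n)
    for o in("bin_1","key_a","jar","carton","driver"):print(n,o,[(round(r["confidence"],2),np.round(r["xyz"],3).tolist()) for r in bot.landmark_of(c,o)])
```

```text
[ 0.5263  0.0534  0.3107 -0.8875] F [ 0.3 -0.6  0.1] T [-0.05  0.02  0.04] w 0.402
bar 0.9 yaw -1.4484507066368917 len 0.2777763488852137
side bin_1 [(0.66, [0.592, -0.25, 0.116]), (0.65, [0.592, -0.321, 0.114])]
side key_a [(0.74, [0.329, -0.222, -0.001]), (0.64, [0.337, -0.1, 0.003])]
side jar [(0.97, [0.737, 0.05, -0.003])]
side carton [(0.89, [0.77, -0.094, 0.003])]
side driver [(0.91, [0.759, -0.287, -0.003])]
top bin_1 [(0.87, [0.59, -0.253, 0.114]), (0.7, [0.593, -0.32, 0.116])]
top key_a [(0.68, [0.427, -0.26, 0.004]), (0.44, [0.446, -0.128, 0.007]), (0.43, [0.436, -0.195, 0.003])]
top jar [(0.78, [0.736, 0.049, 0.001])]
top carton [(0.79, [0.769, -0.095, 0.002])]
top driver [(0.59, [0.757, -0.293, -0.005])]
```

View pics/end_side.png

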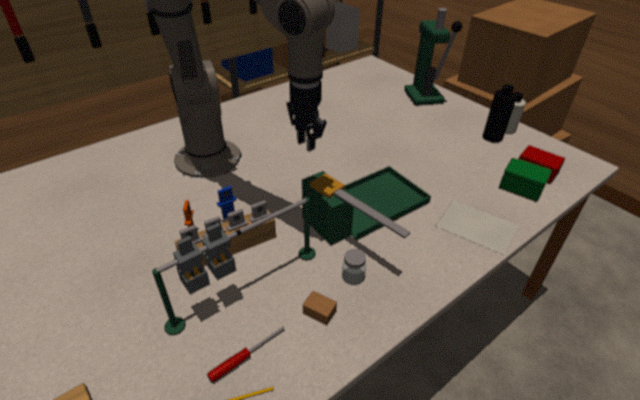

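The side view shows both bins hanging beyond the band at (192,262) and (218,250), the keys in the rack, the bar swung clear over (370,205), and the bystanders untouched. I'm handing in.

```bash
python3 -c "
from station import bot
print(bot.hand_in())"
```

```text
the job is handed in; nothing more can be done
None
```

The job is handed in (no verdict came back): the second key tried fitted and swung the bar clear to about 1.39 rad, both bins present were hooked on the lock's side and then slid past the band, and all four keys stand in the rack with the jar, carton and screwdriver unmoved.

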